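# Find the battery pack that rattles and charge a sound one

## Robot

A 6-joint arm with a two-finger parallel gripper is mounted at the origin on the work surface. World frame = base frame: x ahead of the robot, y to its left, z up, the work surface at z = 0. Lengths are in m, angles in rad, forces in N, time in s.
With the tool pointing down it reaches from about 0.325 to 0.75 m from the base axis. Payload 7.6 kg.
Tool frame: the origin (TCP) lies midway between the tips of the shut fingers; the grasp point (between the pads) lies 19 mm behind it; z points along the fingers, y is the direction in which the jaws open and shut (so a half turn about z gives the same grasp; the last joint's range is limited). The gripper opens to 85 mm and grips with 20 to 120 N. Pads are 22 mm wide; open, the fingers measure 114 mm over their backs; the gripper's body (76 mm by 85 mm) begins 54 mm behind the grasp point. The pads swing forward as they close: fully open they stand 13 mm farther back than shut.
Start: joints at [1.201, 0.052, 1.401, -0, 1.689, -0.07], TCP at [0.155, 0.502, 0.2] pointing down, gripper open.
Joint ranges: [-2.9, 2.9], [-0.91, 2.17], [0.12, 2.37], [-1.06, 4.2], [0.26, 2.73], [-2.93, 2.93]. Speed limits (rad/s): [2.57, 2.57, 3.01, 3.14, 3.14, 3.14].

## Interface

Orientations are given as a rotation vector (axis times angle).
In Python, from rig import env, viewer, ticket gives the robot as it stands.
- The arm moves only by the tool play_rows, never from a script. Its argument "commands" is a list of rows, each an object of numbers: "rx", "ry", "rz": the turn, a rotation vector about the tool's x, y, z in rad; "dx", "dy", "dz": the shift along the tool's x, y, z in m; "hand": the finger opening in m, from 0 to 0.0854. A call has 1 to 8 rows; each row is the pose to reach, as a shift and turn from the pose commanded when the call began, along the tool's axes at that moment; what a row does not reach only later rows make up. A row lasts 1/12 s, in which the tool goes at most 41.7 mm and 7.16 degrees, less where a joint would pass 70% of its speed; a pose out of reach is approached as far as the arm can. A call with a gripper value outside its range is refused whole. The fingers move at their own pace and stop on an object; the grip force is fixed at half the most. Time passes only in rows, so rows that repeat a pose let the fingers close. It gives the time, the measured TCP pose, the force and the opening at its end, in the units of the state.
- env.state(): the state, without advancing time (a new reading comes with each control period).
- viewer.read_camera(name): name is "side" or "top" or "wrist"; returns the picture (480x640x3 uint8, blue, green, red); there is no depth.
- viewer.camera_info(name): a dict with "fovy" (degrees; the focal length in pixels is half the picture's height over the tangent of half this angle, whatever the lens; pixels are square), "cx", "cy" (the principal point, pixels), "dist_coeffs" ([k1, k2, p1, p2, k3] as OpenCV has them; the pictures are not rectified), "world_to_cam" (4x4, takes a point from world to camera coordinates). Camera axes: x right, y down, z forward; pixel columns grow to the right and rows downward; lengths in m; the calibration is good to about 2 mm. A picture is of the moment at which its call begins: read the wrist's pose just before it. camera_info takes no time and is no camera call; for the wrist camera it gives the pose at the moment of the call.
- ticket.sign_off(): hands the job in, once; it reports no verdict.
The state is a dict: "time_s": time; "joint_pos": joint angles; "qvel": joint speeds; "effort": joint torques, N m; "ee_pos": TCP position; "tcp_rot": TCP orientation; "wrist_force": force on the tool from outside, world axes, zero at the start; "ft_torque": the same for the moment, N m; "grip_width": finger opening in m.
Only numpy, scipy, OpenCV 4.12 (cv2) and the standard library are available. Lean on these libraries where they do the work, as an engineer would, in place of code of your own. Each camera call takes 0.05 s, during which the arm holds its last target.

## Task

One of the three battery packs in the grey tray has been dropped and has its cell block loose inside: pick packs up and shake them gently lengthwise until you have felt the loose block knock from one end to the other, and set that pack down flat in the red steel box. Slide one of the sound packs, terminal end first, fully home on the charger without forcing it, and leave the other sound pack standing in the tray. Do not throw or drop any pack, and leave the other things on the bench alone.

Things in the scene. Friction and masses are not known exactly. Their poses are not given: they have to be found in the camera images.
- pack_a: black slide-on battery pack, 100 mm long (x), 56 mm wide (y), 62 mm tall, about 0.43 kg, one of three alike. Origin: centre of its underside; z up; +x is the terminal end (brass slots), an orange latch on top marks the -x end. Bottom 6 mm: rail flange 56 mm wide; 6 to 14 mm: neck 46 mm wide; above: plain 56 mm wide sides to grasp across the width
- pack_b: second pack, shape and axes as pack_a. Any one of the three may be the faulty one. A sound pack is solid inside; in the faulty one the 150 g cell block has broken free: it slides 26 mm along x when the pack is jogged along x harder than about 2.5 m/s2 or tipped end-down over 14 degrees, knocks on the end wall and stays there; from end to end its weight shifts the moment in the hand by 0.04 N m
- pack_c: third pack, shape and axes as pack_a. All three start upright in the tray; their masses differ by up to 10 %, whether faulty or not. (In the rules, c0 of a pack is the inside floor that only a loose cell block rests on, c1 its inside wall at the terminal end, c2 at the latch end)
- tray: shallow grey sheet-metal tray with a white bottom, fixed, 150 mm (x) by 340 mm (y), rim 12 mm high, floor 4 mm thick. Origin: centre of its underside. The packs stand on its floor in a row along its y, about 95 mm apart, terminal ends to its +x
- bin: red steel box for defective packs, fixed, open on top, outside 190 mm (x) by 160 mm (y) by 45 mm high, walls and floor 3 mm. Origin: centre of its underside. A small handle on its -x side
- charger: grey slide-on battery charger, fixed, 90 mm wide (y), x from -80 to +115 mm of its origin (on the underside). Flat deck 30 mm high, open at the -x end; black guide walls 12 mm high with inward lips at x = 14 to 50 mm; their flared mouth (36 narrowing to 30 mm half width) starts at x = -2 mm; a housing 76 mm high stands behind x = 50 mm
- dock (a point): point on the deck where the pack's origin lies when it is fully home; axes as the charger's. Lay the pack flat on the deck, in line, 56 mm or more short of it (towards -x) and slide it to +x: the flange has 2 mm play each side between the guides and 2 mm under the lips. The last 10 mm push the yellow shutter back, then the pack's end meets the housing
- charger_face (a point): centre of the housing's front face, against which the pack's terminal end stops, 50 mm beyond the dock along +x and 27 mm above the deck
- shutter (a joint): yellow contact shutter in the charger's housing face: 0 m out, 0.010 m pushed fully back by a pack that is home. It is stiff (about 8 N; with the pack rubbing in the guides the push can reach 15 N) and stays where it is left
- hammer: hammer with a steel head and a wooden handle, 300 mm long, lying along its x; origin at its middle on the bench; bystander, leave it where it lies
- screwdriver: screwdriver with a red handle, 200 mm long, lying along its x; origin at its middle on the bench; bystander, leave it where it lies
- sanding_block: cork sanding block wrapped in grey paper, 112 x 67 x 26 mm; origin at the centre of its underside; bystander, leave it where it lies
- pencil: flat red carpenter's pencil, about 177 mm long; origin at the middle of its underside; bystander, leave it where it lies
- wood_strip: pine strip, 300 x 45 x 15 mm; origin at the centre of its underside; bystander, leave it where it lies
- try_square: try square, dark wooden stock 120 mm with a 200 mm steel blade; origin under the middle of its stock; bystander, leave it where it lies
- glue: white glue bottle with an orange collar, 60 mm in diameter, 175 mm tall; origin at the centre of its underside; bystander, leave it where it lies
Not all that is in view belongs to the job. What is shaped like the pack_b but brown, green or white is not meant.

How it is judged:
On the way, in this order (a step that is already met when the one before it is completed fails the run):
1. the loose cell block has been shaken against the terminal end of its pack (contact force between any of pack_a_c1, pack_b_c1, pack_c_c1 and anything else above 0.25 N).
2. then against the latch end (contact force between any of pack_a_c2, pack_b_c2, pack_c_c2 and anything else above 0.25 N).
At the end, for the whole second after the job is handed in: The rattling pack lies flat in the red box (origin within 60 mm of its centre lines), one sound pack is home on the charger, terminal end first (origin within 4 mm of the dock, shutter back 8.5 mm or more), the other sound pack stands upright on the tray floor; all at rest (((contact force between pack_a_c0 and anything else above 0.4 N and (x of pack_a in the frame of bin between -0.06 and 0.06 m and y of pack_a in the frame of bin between -0.06 and 0.06 m and z of pack_a in the frame of bin below 0.008 m and angle between pack_a's own z axis and vertical below 0.1 rad)) or (not (contact force between pack_a_c0 and anything else above 0.4 N) and ((distance between pack_a and dock below 0.004 m and x of charger_face in the frame of pack_a above 0.04 m and angle between pack_a's own z axis and vertical below 0.05 rad) or (x of pack_a in the frame of tray between -0.045 and 0.045 m and y of pack_a in the frame of tray between -0.155 and 0.155 m and z of pack_a in the frame of tray below 0.009 m and angle between pack_a's own z axis and vertical below 0.1 rad)))) and ((contact force between pack_b_c0 and anything else above 0.4 N and (x of pack_b in the frame of bin between -0.06 and 0.06 m and y of pack_b in the frame of bin between -0.06 and 0.06 m and z of pack_b in the frame of bin below 0.008 m and angle between pack_b's own z axis and vertical below 0.1 rad)) or (not (contact force between pack_b_c0 and anything else above 0.4 N) and ((distance between pack_b and dock below 0.004 m and x of charger_face in the frame of pack_b above 0.04 m and angle between pack_b's own z axis and vertical below 0.05 rad) or (x of pack_b in the frame of tray between -0.045 and 0.045 m and y of pack_b in the frame of tray between -0.155 and 0.155 m and z of pack_b in the frame of tray below 0.009 m and angle between pack_b's own z axis and vertical below 0.1 rad)))) and ((contact force between pack_c_c0 and anything else above 0.4 N and (x of pack_c in the frame of bin between -0.06 and 0.06 m and y of pack_c in the frame of bin between -0.06 and 0.06 m and z of pack_c in the frame of bin below 0.008 m and angle between pack_c's own z axis and vertical below 0.1 rad)) or (not (contact force between pack_c_c0 and anything else above 0.4 N) and ((distance between pack_c and dock below 0.004 m and x of charger_face in the frame of pack_c above 0.04 m and angle between pack_c's own z axis and vertical below 0.05 rad) or (x of pack_c in the frame of tray between -0.045 and 0.045 m and y of pack_c in the frame of tray between -0.155 and 0.155 m and z of pack_c in the frame of tray below 0.009 m and angle between pack_c's own z axis and vertical below 0.1 rad)))) and ((distance between pack_a and dock below 0.004 m and x of charger_face in the frame of pack_a above 0.04 m and angle between pack_a's own z axis and vertical below 0.05 rad) or (distance between pack_b and dock below 0.004 m and x of charger_face in the frame of pack_b above 0.04 m and angle between pack_b's own z axis and vertical below 0.05 rad) or (distance between pack_c and dock below 0.004 m and x of charger_face in the frame of pack_c above 0.04 m and angle between pack_c's own z axis and vertical below 0.05 rad)) and value of joint shutter above 0.0085 m and linear speed of each of pack_a, pack_b, pack_c below 0.02 m/s); the robot touches nothing.
It fails at once if a pack is jerked, thrown or dropped (it moves faster than 1.0 m/s) (linear speed of any of pack_a, pack_b, pack_c above 1 m/s).
It fails at once if the charger's guides (c2 to c7) or its housing (c1) are forced with more than 30 N (contact force between any of charger_c1, charger_c2, charger_c3, charger_c4, charger_c5, charger_c6, charger_c7 and anything else above 30 N).
It fails at once if one of the other things on the bench is moved by more than 30 mm (distance of any of hammer, screwdriver, sanding_block, pencil, wood_strip, try_square, glue from where it was at the start of the episode above 0.03 m).
It also fails if it takes over 72 s, if anything falls off the work surface, if the arm or the gripper's body presses on something with over 40 N, if the wrist force passes 120 N, or if a joint passes its speed limit or range.

## Working session

There is one attempt and no reset: what is moved stays moved. The work goes in short steps, Python scripts to look and compute and a tool call to move; the robot and the scene stay as the last step left them, time stands still between calls to the robot, and variables do not carry over. Pictures are saved under pics/ and viewed, and the job is handed in when it is done.

Besides the shell and the picture viewer there is one more tool, called after "Emit:" as name([rows], argument=value, ...), one row to a line, values as JSON. play_rows: Moves the arm, as the interface text tells. Its arguments: {"type":"object","properties":{"commands":{"type":"array","items":{"type":"object","properties":{"rx":{"type":"number"},"ry":{"type":"number"},"rz":{"type":"number"},"dx":{"type":"number"},"dy":{"type":"number"},"dz":{"type":"number"},"hand":{"type":"number"}}}}},"required":["commands"]}

```bash
ls; mkdir -p pics; python3 - <<'E'
from rig import env, viewer, ticket
import cv2
print(env.state())
for n in("side","top","wrist"):
    i=viewer.camera_info(n); print(n,i)
    cv2.imwrite(f"pics/{n}0.png",viewer.read_camera(n))
E
```

```text
pics
{'time_s': 0.0, 'joint_pos': array([ 1.20068206e+00,  5.28434750e-02,  1.40172433e+00, -1.92602950e-05,
        1.68861134e+00, -7.03293767e-02]), 'qvel': array([ 0.00105396, -0.00193556, -0.00105173, -0.00067648,  0.00101393,
       -0.0002195 ]), 'effort': array([ 6.13021839e-04, -3.81670189e+01, -3.60180402e+01, -7.50975755e-05,
        6.10338320e-03, -3.11140332e-05]), 'ee_pos': array([0.15491059, 0.50125519, 0.19896916]), 'tcp_rot': array([-4.69094024e-01, -3.10604075e+00,  2.43819020e-03]), 'wrist_force': array([ 0.03072647,  0.33304315, -0.07100206]), 'ft_torque': array([-0.00636924, -0.06808798, -0.03070244]), 'grip_width': 0.08500877608902029}
side {'fovy': 46.956371502367396, 'cx': 313.94615987374243, 'cy': 240.62238111510487, 'dist_coeffs': array([-0.01854656,  0.        ,  0.        ,  0.        ,  0.        ]), 'world_to_cam': array([[ 0.86939674, -0.49405363,  0.00776622, -0.46749115],
       [-0.27152442, -0.49082095, -0.82787033,  0.22890028],
       [ 0.41282417,  0.71763905, -0.56086576,  1.35076081],
       [ 0.        ,  0.        ,  0.        ,  1.        ]
[... 166 characters left out ...]
      ]), 'world_to_cam': array([[-0.00759553, -0.99976731,  0.0201899 , -0.01019889],
       [-0.99833566,  0.00642728, -0.05731135,  0.54633444],
       [ 0.05716825, -0.02059161, -0.99815218,  1.32721326],
       [ 0.        ,  0.        ,  0.        ,  1.        ]])}
wrist {'fovy': 63.547395333456, 'cx': 316.2261360089664, 'cy': 234.87457150493165, 'dist_coeffs': array([-0.0217163,  0.       ,  0.       ,  0.       ,  0.       ]), 'world_to_cam': array([[ 0.29537128,  0.95538109, -0.00166697, -0.52555316],
       [ 0.91258143, -0.28162183,  0.29645283, -0.03920748],
       [ 0.28275597, -0.0890849 , -0.95504604,  0.37936217],
       [ 0.        ,  0.        ,  0.        ,  1.        ]])}
```

View pics/top0.png

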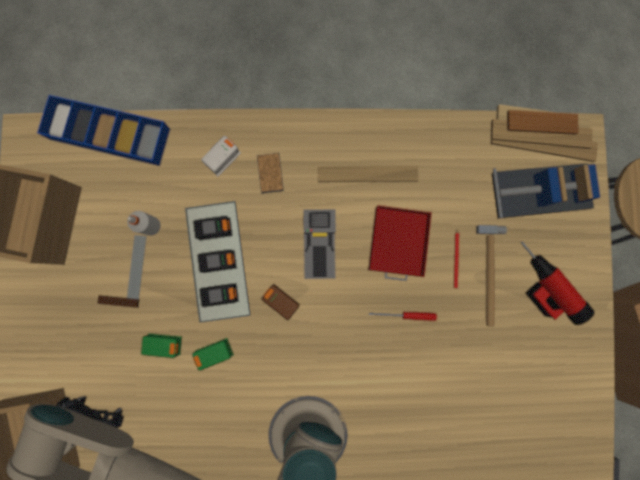

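View pics/side0.png

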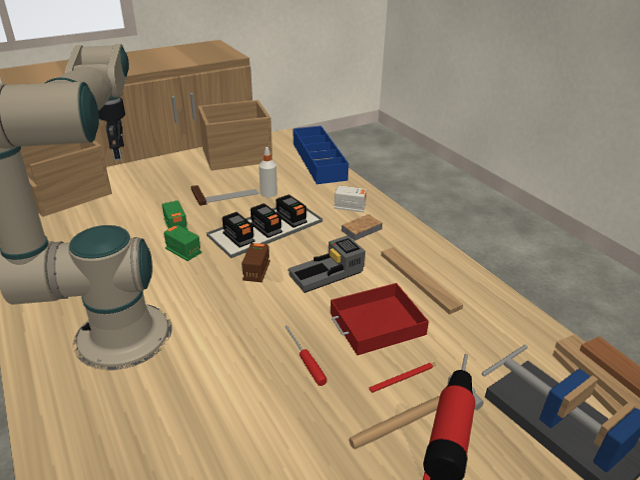

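View pics/wrist0.png

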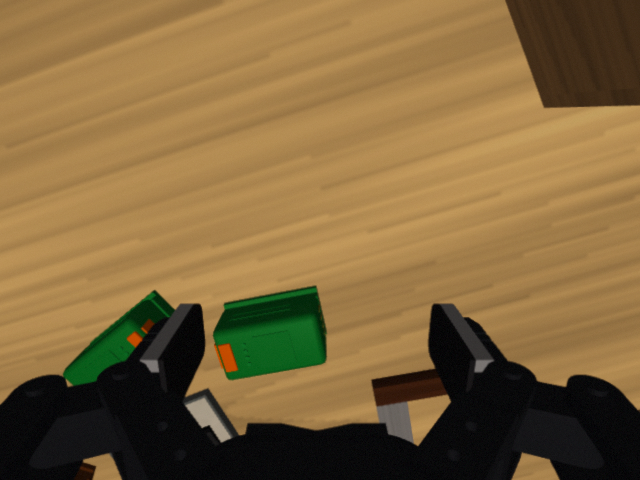

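```bash
cat > h.py <<'E'
import numpy as np, cv2
from scipy.spatial.transform import Rotation as R
from rig import env, viewer, ticket
def K(i):
    f=240/np.tan(np.radians(i['fovy'])/2); return np.array([[f,0,i['cx']],[0,f,i['cy']],[0,0,1.]])
def ray(i,p):
    u=cv2.undistortPoints(np.array(p,float).reshape(-1,1,2),K(i),i['dist_coeffs']).reshape(-1,2)
    W=i['world_to_cam']; d=np.c_[u,np.ones(len(u))]@W[:3,:3]; c=-W[:3,:3].T@W[:3,3]; return c,d
def onz(i,p,z):
    c,d=ray(i,p); z=np.broadcast_to(z,(len(d),)); return c+d*((z-c[2])/d[:,2])[:,None]
def tri(i1,p1,i2,p2):
    out=[]
    for a,b in zip(p1,p2):
        c1,d1=ray(i1,[a]);c2,d2=ray(i2,[b]);A=np.c_[d1[0],-d2[0]]
        t=np.linalg.lstsq(A,c2-c1,rcond=None)[0]; x=c1+d1[0]*t[0];y=c2+d2[0]*t[1]; out.append(((x+y)/2,np.linalg.norm(x-y)))
    return out
def st():
    s=env.state(); M=R.from_rotvec(s['tcp_rot']).as_matrix(); return s,s['ee_pos'],M
def go(target,psi):
    "world TCP target, jaw angle psi, tool down -> tool shift & turn from measured pose"
    s,p,M=st(); d=M.T@(np.array(target)-p)
    y=np.array([np.cos(psi),np.sin(psi),0]);z=np.array([0,0,-1.]);x=np.cross(y,z)
    T=np.c_[x,y,z]; r=R.from_matrix(M.T@T).as_rotvec()
    print('t',round(s['time_s'],2),'pos',p.round(4),'shift',d.round(4),'turn',r.round(4))
E
python3 - <<'E'
from h import *
for n in("side","top","wrist"):
    i=viewer.camera_info(n);W=i['world_to_cam'];print(n,-W[:3,:3].T@W[:3,3])
s,p,M=st();print(p,M.round(3)); c=-W[:3,:3].T@W[:3,3];print('wrist cam in tool',M.T@(c-p),'axis',M.T@W[2,:3])
i=viewer.camera_info("top");im=cv2.imread('pics/top0.png');hsv=cv2.cvtColor(im,cv2.COLOR_BGR2HSV)
def show(name,m,z,box):
    mm=np.zeros_like(m);x0,y0,x1,y1=box;mm[y0:y1,x0:x1]=m[y0:y1,x0:x1]
    for c in cv2.findContours(mm,cv2.RETR_EXTERNAL,cv2.CHAIN_APPROX_NONE)[0]:
        if cv2.contourArea(c)<25: continue
        r=cv2.minAreaRect(c);b=cv2.boxPoints(r);w=onz(i,b,z)[:,:2]
        e=w[1]-w[0],w[2]-w[1];print(name,'px',np.round(r[0]),'world',w.mean(0).round(4),[ (np.linalg.norm(k).round(4),np.degrees(np.arctan2(k[1],k[0])).round(1)) for k in e])
o=cv2.inRange(hsv,(3,120,120),(20,255,255)); show('latch',o,0.064,(185,205,250,320))
show('red',cv2.inRange(hsv,(170,120,40),(180,255,255))|cv2.inRange(hsv,(0,150,40),(4,255,255)),0.045,(360,195,440,285))
g=cv2.inRange(hsv,(0,0,0),(179,60,140)); show('charger',g,0.03,(295,200,345,290))
w=cv2.inRange(hsv,(0,0,120),(179,45,255)); show('tray',w,0.008,(180,195,255,325))
d=cv2.inRange(hsv,(0,0,0),(179,255,60)); show('pack',d,0.06,(185,205,250,320))
big=cv2.resize(im[190:330,90:450],None,fx=2.2,fy=2.2,interpolation=cv2.INTER_CUBIC);cv2.imwrite('pics/crop.png',big)
E
```

```text
side [-0.08903941 -1.08797536  0.95072588]
top [0.46947324 0.01362149 1.35627789]
wrist [0.08375135 0.52487009 0.37317037]
[0.15491346 0.50136214 0.19919227] [[-0.955  0.295 -0.   ]
 [ 0.295  0.955 -0.001]
 [ 0.    -0.001 -1.   ]]
wrist cam in tool [ 0.07494777  0.00124663 -0.17397219] axis [-2.96563157e-01 -3.06623227e-04  9.55013194e-01]
latch px [231. 293.] world [0.4206 0.2124] [(np.float64(0.0112), np.float64(-90.3)), (np.float64(0.0279), np.float64(180.0))]
latch px [229. 258.] world [0.5174 0.2181] [(np.float64(0.0113), np.float64(-90.4)), (np.float64(0.0253), np.float64(-179.9))]
latch px [224. 224.] world [0.6135 0.2325] [(np.float64(0.0113), np.float64(-90.4)), (np.float64(0.0255), np.float64(-179.7))]
red px [400. 241.] world [ 0.5657 -0.2694] [(np.float64(0.184), np.float64(-7.7)), (np.float64(0.1591), np.float64(-96.9))]
charger px [319. 244.] world [ 0.5593 -0.0367] [(np.float64(0.0931), np.float64(-90.3)), (np.float64(0.1975), np.float64(179.4))]
tray px [218. 262.] world [0.5118 0.2609] [(np.float64(0.1457), np.float64(-83.1)), (np.float64(0.3345), np.float64(-172.6))]
pack px [218. 295.] world [0.4159 0.2483] [(np.float64(0.1002), np.float64(-82.6)), (np.float64(0.0502), np.float64(-172.3))]
pack px [216. 261.] world [0.512  0.2542] [(np.float64(0.1), np.float64(-81.8)), (np.float64(0.0514), np.float64(-171.4))]
pack px [212. 228.] world [0.6051 0.267 ] [(np.float64(0.0989), np.float64(-82.3)), (np.float64(0.0548), np.float64(-171.7))]
```

View pics/crop.png

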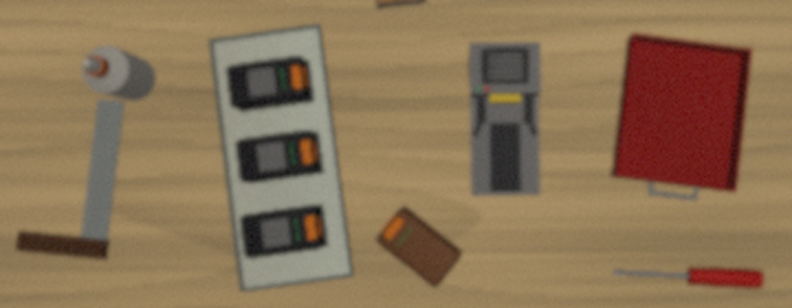

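```bash
python3 -c "
from h import *
go((.51,.30,.25),np.radians(8))"
```

```text
t 0.15 pos [0.1549 0.5014 0.1992] shift [-0.3987 -0.0876 -0.0507] turn [-1.1000e-03  6.0000e-04  1.1314e+00]
```

Emit:
play_rows([
  {"dx": -0.4, "dy": -0.088, "dz": -0.05, "rz": 1.131},
  {"dx": -0.4, "dy": -0.088, "dz": -0.05, "rz": 1.131},
  {"dx": -0.4, "dy": -0.088, "dz": -0.05, "rz": 1.131},
  {"dx": -0.4, "dy": -0.088, "dz": -0.05, "rz": 1.131},
  {"dx": -0.4, "dy": -0.088, "dz": -0.05, "rz": 1.131},
  {"dx": -0.4, "dy": -0.088, "dz": -0.05, "rz": 1.131},
  {"dx": -0.4, "dy": -0.088, "dz": -0.05, "rz": 1.131},
  {"dx": -0.4, "dy": -0.088, "dz": -0.05, "rz": 1.131},
])

```text
invalid input
```

```bash
python3 -c "
from h import *
go((.51,.30,.25),np.radians(8))"
```

```text
t 0.15 pos [0.1549 0.5014 0.1992] shift [-0.3987 -0.0876 -0.0507] turn [-1.1000e-03  6.0000e-04  1.1314e+00]
```

Emit:
play_rows([
  {"dx": -0.4, "dy": -0.088, "dz": -0.05, "rx": 0, "ry": 0, "rz": 1.131, "hand": 0.085},
  {"dx": -0.4, "dy": -0.088, "dz": -0.05, "rx": 0, "ry": 0, "rz": 1.131, "hand": 0.085},
  {"dx": -0.4, "dy": -0.088, "dz": -0.05, "rx": 0, "ry": 0, "rz": 1.131, "hand": 0.085},
  {"dx": -0.4, "dy": -0.088, "dz": -0.05, "rx": 0, "ry": 0, "rz": 1.131, "hand": 0.085},
  {"dx": -0.4, "dy": -0.088, "dz": -0.05, "rx": 0, "ry": 0, "rz": 1.131, "hand": 0.085},
  {"dx": -0.4, "dy": -0.088, "dz": -0.05, "rx": 0, "ry": 0, "rz": 1.131, "hand": 0.085},
  {"dx": -0.4, "dy": -0.088, "dz": -0.05, "rx": 0, "ry": 0, "rz": 1.131, "hand": 0.085},
  {"dx": -0.4, "dy": -0.088, "dz": -0.05, "rx": 0, "ry": 0, "rz": 1.131, "hand": 0.085},
])

```text
time_s: 0.82
ee_pos: [0.4442, 0.3368, 0.2402]
tcp_rot: [-1.909, -2.495, 0.0]
wrist_force: [-0.1, 0.7, 0.2]
grip_width: 0.085
```

```bash
python3 -c "
from h import *
go((.51,.30,.25),np.radians(8))"
```

```text
t 0.82 pos [0.4442 0.3368 0.2402] shift [-0.0527  0.0538 -0.0098] turn [-0.0003 -0.      0.1252]
```

Emit:
play_rows([
  {"dx": -0.053, "dy": 0.054, "dz": -0.01, "rx": 0, "ry": 0, "rz": 0.125, "hand": 0.085},
  {"dx": -0.053, "dy": 0.054, "dz": -0.01, "rx": 0, "ry": 0, "rz": 0.125, "hand": 0.085},
  {"dx": -0.053, "dy": 0.054, "dz": -0.01, "rx": 0, "ry": 0, "rz": 0.125, "hand": 0.085},
  {"dx": -0.053, "dy": 0.054, "dz": -0.01, "rx": 0, "ry": 0, "rz": 0.125, "hand": 0.085},
])

```text
time_s: 1.15
ee_pos: [0.5102, 0.3004, 0.2493]
tcp_rot: [-2.056, -2.374, 0.002]
wrist_force: [0.3, 0.6, -0.1]
grip_width: 0.0851
```

```bash
python3 -c "
from h import *
go((.51,.30,.25),np.radians(8))
i=viewer.camera_info('wrist');im=viewer.read_camera('wrist');cv2.imwrite('pics/w1.png',im);np.save('w1.npy',i,allow_pickle=True)
s,p,M=st();print(s['joint_pos'].round(3),s['ft_torque'])"
```

```text
t 1.15 pos [0.5102 0.3004 0.2493] shift [-0.0003 -0.0002 -0.0007] turn [-0.0013  0.0003  0.0036]
[0.472 0.239 1.097 0.    1.807 0.327] [ 0.0019494  -0.01752855  0.01568812]
```

View pics/w1.png

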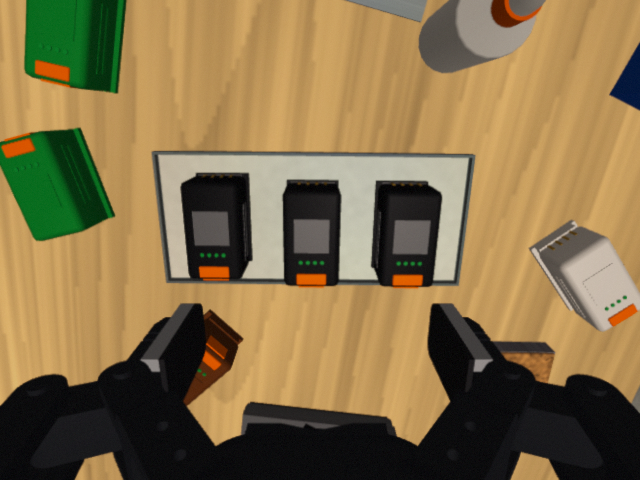

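```bash
cat > m1.py <<'E'
from h import *
i=np.load('w1.npy',allow_pickle=True).item();im=cv2.imread('pics/w1.png');hsv=cv2.cvtColor(im,cv2.COLOR_BGR2HSV)
th=np.radians(98);ex=np.array([np.cos(th),np.sin(th)]);ey=np.array([-ex[1],ex[0]])
for x0,x1 in((172,255),(275,350),(368,448)):
    for n,m,z in(('latch',cv2.inRange(hsv,(3,150,120),(20,255,255)),.066),('label',cv2.inRange(hsv,(0,0,65),(179,60,130)),.066)):
        mm=np.zeros_like(m);mm[165:292,x0:x1]=m[165:292,x0:x1]
        c=max(cv2.findContours(mm,cv2.RETR_EXTERNAL,cv2.CHAIN_APPROX_NONE)[0],key=cv2.contourArea)
        r=cv2.minAreaRect(c);w=onz(i,cv2.boxPoints(r),z)[:,:2]
        e=w[1]-w[0],w[2]-w[1];print(n,np.round(r[0],1),'world',w.mean(0).round(4),[ (np.linalg.norm(k).round(4),np.degrees(np.arctan2(k[1],k[0])).round(1)) for k in e])
        print(cv2.boundingRect(c))
g=cv2.cvtColor(im,cv2.COLOR_BGR2GRAY)
cv2.imwrite('pics/crop2.png',cv2.convertScaleAbs(cv2.resize(im[145:295,150:480],None,fx=2.4,fy=2.4,interpolation=cv2.INTER_CUBIC),alpha=2.2,beta=20))
# tray corners (outer rim top z=.012) 
c=onz(i,[(153,152),(474,155),(459,285),(168,282)],.012);print(c.round(4))
E
python3 m1.py
```

```text
latch [213.5 273. ] world [0.4201 0.2121] [(np.float64(0.0289), np.float64(8.3)), (np.float64(0.0151), np.float64(-85.7))]
(199, 266, 30, 15)
label [210.  228.5] world [0.4138 0.2578] [(np.float64(0.0343), np.float64(8.2)), (np.float64(0.0332), np.float64(-85.7))]
(192, 212, 37, 34)
latch [310.5 281. ] world [0.5172 0.2174] [(np.float64(0.0289), np.float64(8.3)), (np.float64(0.0153), np.float64(-81.4))]
(296, 274, 30, 15)
label [311.5 236. ] world [0.5116 0.2643] [(np.float64(0.0334), np.float64(8.2)), (np.float64(0.0345), np.float64(-81.2))]
(294, 219, 36, 35)
latch [407.  281.5] world [0.6132 0.2307] [(np.float64(0.03), np.float64(8.2)), (np.float64(0.0143), np.float64(-77.1))]
(392, 275, 31, 14)
label [411.5 236.5] world [0.6075 0.2776] [(np.float64(0.0354), np.float64(8.3)), (np.float64(0.0336), np.float64(-76.8))]
(393, 220, 38, 34)
[[0.336  0.3151 0.012 ]
 [0.6694 0.3601 0.012 ]
 [0.6911 0.213  0.012 ]
 [0.3562 0.1683 0.012 ]]
```

View pics/crop2.png

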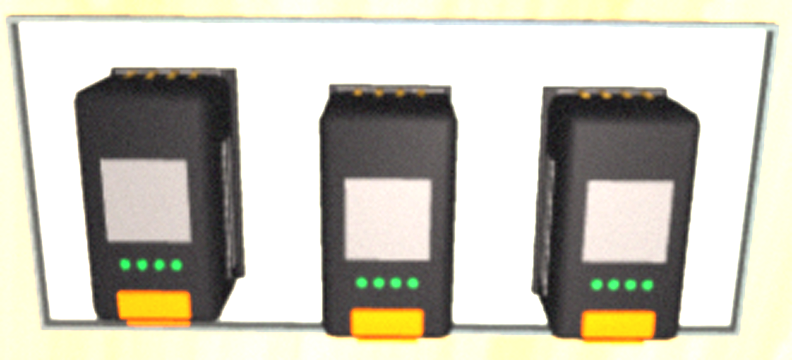

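```bash
python3 - <<'E'
from h import *
i=np.load('w1.npy',allow_pickle=True).item()
P=lambda l:[(150+a/2.4-.3,145+b/2.4-.3) for a,b in l]
f=onz(i,P([(112,69),(236,69),(330,86),(446,86),(543,88),(665,88)]),.010)[:,:2]
print(f.round(4))
for a in range(3):
    m=(f[2*a]+f[2*a+1])/2; d=f[2*a+1]-f[2*a]; d/=np.linalg.norm(d); n=np.array([-d[1],d[0]]); print('centre',(m-.05*n).round(4),np.linalg.norm(f[2*a+1]-f[2*a]),np.degrees(np.arctan2(d[1],d[0])))
# latch end bottom edges at z ~ .066?
print(onz(i,P([(155,325),(387,340),(617,340)]),.055).round(4))
E
```

```text
[[0.3819 0.2987]
 [0.4366 0.3065]
 [0.4789 0.3049]
 [0.5301 0.3123]
 [0.5731 0.3176]
 [0.6271 0.3255]]
centre [0.4163 0.2531] 0.055293109437875715 8.124352939327169
centre [0.5116 0.2591] 0.05176511519105931 8.218166312507122
centre [0.6073 0.2721] 0.05459369661747349 8.29908464767782
[[0.419  0.1992 0.055 ]
 [0.519  0.2066 0.055 ]
 [0.6176 0.2209 0.055 ]]
```

```bash
python3 -c "
from h import *
go((.512,.2595,.0255),np.radians(7.8))"
```

```text
t 1.2 pos [0.5091 0.3014 0.2495] shift [-0.0418 -0.0029  0.224 ] turn [-0.0013  0.      0.0091]
```

Emit:
play_rows([
  {"dx": -0.041, "dy": -0.002, "dz": 0.05, "rx": 0, "ry": 0, "rz": 0.006, "hand": 0.08},
  {"dx": -0.041, "dy": -0.002, "dz": 0.09, "rx": 0, "ry": 0, "rz": 0.006, "hand": 0.08},
  {"dx": -0.041, "dy": -0.002, "dz": 0.13, "rx": 0, "ry": 0, "rz": 0.006, "hand": 0.08},
  {"dx": -0.041, "dy": -0.002, "dz": 0.13, "rx": 0, "ry": 0, "rz": 0.006, "hand": 0.08},
])

```text
time_s: 1.53
ee_pos: [0.5092, 0.2599, 0.1137]
tcp_rot: [-2.057, -2.37, 0.012]
wrist_force: [0.3, -0.3, -1.7]
grip_width: 0.0797
```

```bash
python3 -c "
from h import *
go((.512,.2595,.0255),np.radians(7.8))
im=viewer.read_camera('wrist');cv2.imwrite('pics/w2.png',im)
go((.512,.2595,.0255),np.radians(7.8))
viewer.read_camera('top');go((.512,.2595,.0255),np.radians(7.8))
"
```

```text
t 1.53 pos [0.5092 0.2599 0.1137] shift [-0.0006  0.0035  0.0881] turn [-0.0087  0.0022  0.0051]
t 1.58 pos [0.5085 0.2598 0.1122] shift [-0.0005  0.0044  0.0867] turn [-0.0115  0.003   0.0053]
t 1.63 pos [0.5097 0.2606 0.1159] shift [-0.0012  0.0028  0.0904] turn [-0.008   0.0019  0.0054]
```

View pics/w2.png

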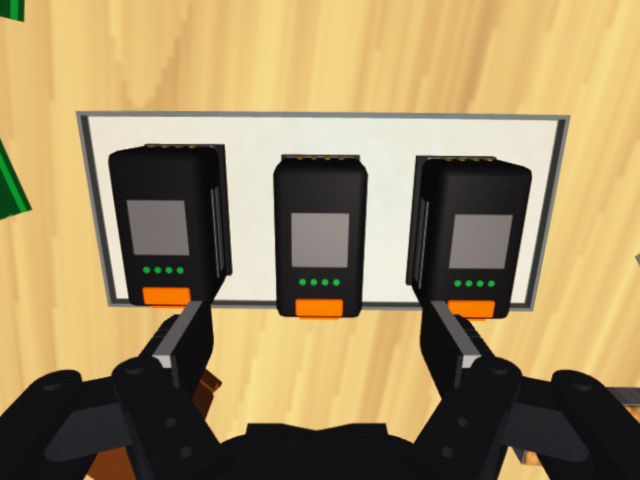

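Emit:
play_rows([
  {"dx": -0.001, "dy": 0.002, "dz": 0.03, "rx": -0.008, "ry": 0.002, "rz": 0.005, "hand": 0.08},
  {"dx": -0.001, "dy": 0.002, "dz": 0.06, "rx": -0.008, "ry": 0.002, "rz": 0.005, "hand": 0.08},
  {"dx": -0.001, "dy": 0.002, "dz": 0.08, "rx": -0.008, "ry": 0.002, "rz": 0.005, "hand": 0.08},
  {"dx": -0.001, "dy": 0.002, "dz": 0.088, "rx": -0.008, "ry": 0.002, "rz": 0.005, "hand": 0.08},
  {"dx": -0.001, "dy": 0.002, "dz": 0.088, "rx": -0.008, "ry": 0.002, "rz": 0.005, "hand": 0.08},
])

```text
time_s: 2.05
ee_pos: [0.5144, 0.2608, 0.032]
tcp_rot: [2.063, 2.365, 0.01]
wrist_force: [-0.4, -0.2, 0.3]
grip_width: 0.0798
```

```bash
python3 -c "
from h import *
go((.512,.2595,.0255),np.radians(7.8))
im=viewer.read_camera('wrist');cv2.imwrite('pics/w3.png',im)
go((.512,.2595,.0255),np.radians(7.8));print(st()[0]['wrist_force'])
"
```

```text
t 2.05 pos [0.5144 0.2608 0.032 ] shift [-0.001  -0.0026  0.0065] turn [ 0.0068 -0.0019  0.0002]
t 2.1 pos [0.5154 0.261  0.0337] shift [-0.0011 -0.0036  0.0081] turn [ 0.0093 -0.0025 -0.    ]
[-0.50884102  0.61093223  1.3858865 ]
```

View pics/w3.png

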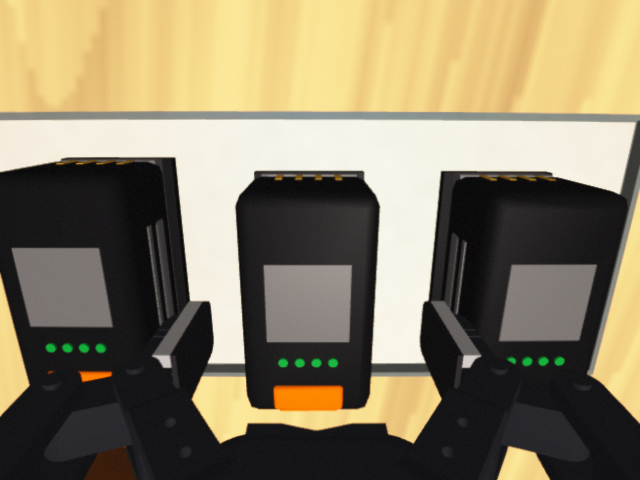

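Emit:
play_rows([
  {"dx": 0, "dy": -0.002, "dz": 0, "rx": 0, "ry": 0, "rz": 0, "hand": 0.08},
  {"dx": 0, "dy": -0.002, "dz": 0, "rx": 0, "ry": 0, "rz": 0, "hand": 0.08},
  {"dx": 0, "dy": -0.002, "dz": 0, "rx": 0, "ry": 0, "rz": 0, "hand": 0.08},
])

```text
time_s: 2.35
ee_pos: [0.514, 0.2604, 0.0341]
tcp_rot: [2.063, 2.363, 0.016]
wrist_force: [-0.3, -0.1, 0.2]
grip_width: 0.0797
```

Emit:
play_rows([
  {"dx": 0, "dy": 0, "dz": 0, "rx": 0, "ry": 0, "rz": 0, "hand": 0.08},
])

```text
time_s: 2.43
ee_pos: [0.5137, 0.2601, 0.0335]
tcp_rot: [2.063, 2.363, 0.015]
wrist_force: [0.5, 0.3, -0.4]
grip_width: 0.0802
```

Emit:
play_rows([
  {"dx": 0, "dy": 0, "dz": 0, "rx": 0, "ry": 0, "rz": 0, "hand": 0.08},
])

```text
time_s: 2.52
ee_pos: [0.5134, 0.2599, 0.0329]
tcp_rot: [2.064, 2.363, 0.013]
wrist_force: [0.2, -0.8, 0.7]
grip_width: 0.0801
```

Emit:
play_rows([
  {"dx": 0, "dy": -0.001, "dz": 0.006, "rx": 0.004, "ry": 0, "rz": 0, "hand": 0.08},
  {"dx": 0, "dy": -0.001, "dz": 0.006, "rx": 0.004, "ry": 0, "rz": 0, "hand": 0.08},
  {"dx": 0, "dy": -0.001, "dz": 0.006, "rx": 0.004, "ry": 0, "rz": 0, "hand": 0.08},
])

```text
time_s: 2.77
ee_pos: [0.5118, 0.2595, 0.0254]
tcp_rot: [2.066, 2.366, 0.005]
wrist_force: [0.1, -0.0, 0.1]
grip_width: 0.0801
```

```bash
python3 -c "
from h import *
go((.512,.2595,.0255),np.radians(7.8))
im=viewer.read_camera('wrist');cv2.imwrite('pics/w4.png',im)
go((.512,.2595,.0255),np.radians(7.8));s=st()[0];print(s['wrist_force'],s['ft_torque'],s['joint_pos'])
"
```

```text
t 2.77 pos [0.5118 0.2595 0.0254] shift [-0.      0.0002 -0.0001] turn [ 0.0027 -0.0017 -0.0013]
t 2.82 pos [0.512  0.2596 0.0258] shift [-0.0001  0.      0.0003] turn [ 0.0032 -0.0019 -0.0012]
[-0.42259376  0.31279676 -0.63334054] [ 0.00105673 -0.02691043  0.01129981] [4.04412768e-01 3.09533789e-01 1.46604472e+00 9.68597810e-04
 1.36238906e+00 2.69259405e-01]
```

View pics/w4.png

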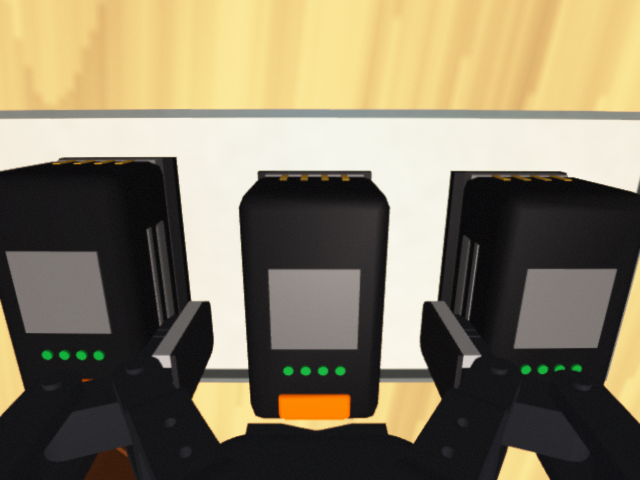

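Emit:
play_rows([
  {"dx": 0, "dy": 0, "dz": 0, "rx": 0, "ry": 0, "rz": 0, "hand": 0.05},
  {"dx": 0, "dy": 0, "dz": 0, "rx": 0, "ry": 0, "rz": 0, "hand": 0.04},
  {"dx": 0, "dy": 0, "dz": 0, "rx": 0, "ry": 0, "rz": 0, "hand": 0.04},
  {"dx": 0, "dy": 0, "dz": 0, "rx": 0, "ry": 0, "rz": 0, "hand": 0.04},
  {"dx": 0, "dy": 0, "dz": 0, "rx": 0, "ry": 0, "rz": 0, "hand": 0.04},
  {"dx": 0, "dy": 0, "dz": 0, "rx": 0, "ry": 0, "rz": 0, "hand": 0.04},
])

```text
time_s: 3.32
ee_pos: [0.5124, 0.2599, 0.0268]
tcp_rot: [2.066, 2.365, 0.008]
wrist_force: [-2.5, -0.7, 5.9]
grip_width: 0.0535
```

Emit:
play_rows([
  {"dx": 0, "dy": 0, "dz": -0.01, "rx": 0, "ry": 0, "rz": 0, "hand": 0.04},
  {"dx": 0, "dy": 0, "dz": -0.03, "rx": 0, "ry": 0, "rz": 0, "hand": 0.04},
  {"dx": 0, "dy": 0, "dz": -0.06, "rx": 0, "ry": 0, "rz": 0, "hand": 0.04},
  {"dx": 0, "dy": 0, "dz": -0.09, "rx": 0, "ry": 0, "rz": 0, "hand": 0.04},
  {"dx": 0, "dy": 0, "dz": -0.11, "rx": 0, "ry": 0, "rz": 0, "hand": 0.04},
  {"dx": 0, "dy": 0, "dz": -0.12, "rx": 0, "ry": 0, "rz": 0, "hand": 0.04},
  {"dx": 0, "dy": 0, "dz": -0.12, "rx": 0, "ry": 0, "rz": 0, "hand": 0.04},
  {"dx": 0, "dy": 0, "dz": -0.12, "rx": 0, "ry": 0, "rz": 0, "hand": 0.04},
])

```text
time_s: 3.98
ee_pos: [0.5113, 0.2592, 0.1449]
tcp_rot: [2.066, 2.366, 0.005]
wrist_force: [-0.2, -0.1, -4.8]
grip_width: 0.0536
```

```bash
cat >> h.py <<'E'
def ft(n=6,save=None):
    F=[];T=[]
    for k in range(n):
        s,p,M=st();F.append(M.T@s['wrist_force']);T.append(M.T@s['ft_torque']); im=viewer.read_camera('wrist' if k else 'side')
    if save: cv2.imwrite(save,im)
    T=np.array(T);F=np.array(F)
    print('t',round(s['time_s'],2),p.round(4),'F',F.mean(0).round(2),'T',T.mean(0).round(4),'sd',T.std(0).round(4),'w',s['grip_width'])
E
python3 -c "
from h import *
ft(6,'pics/w5.png')"
```

```text
t 4.23 [0.5111 0.2591 0.1444] F [ 0.08 -0.54  4.58] T [ 0.0088  0.0036 -0.0036] sd [0.0301 0.014  0.0292] w 0.05315418681332846
```

View pics/w5.png

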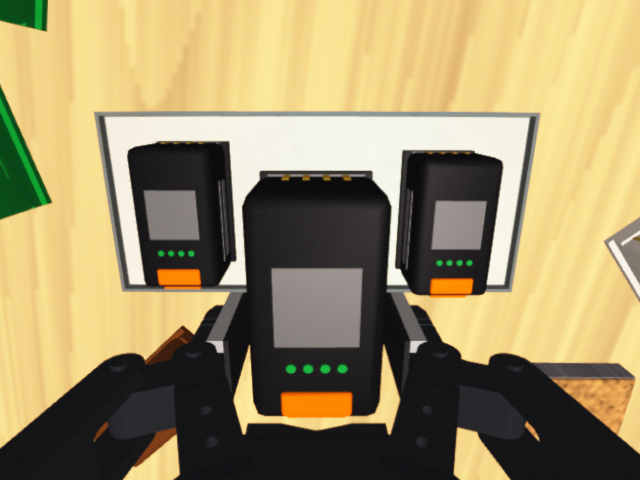

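Emit:
play_rows([
  {"dx": -0.032, "dy": 0, "dz": 0, "rx": 0, "ry": 0, "rz": 0, "hand": 0.04},
  {"dx": -0.032, "dy": 0, "dz": 0, "rx": 0, "ry": 0, "rz": 0, "hand": 0.04},
  {"dx": -0.032, "dy": 0, "dz": 0, "rx": 0, "ry": 0, "rz": 0, "hand": 0.04},
])

```text
time_s: 4.53
ee_pos: [0.5162, 0.2265, 0.1457]
tcp_rot: [2.068, 2.363, 0.006]
wrist_force: [0.0, 0.2, -4.0]
grip_width: 0.0535
```

```bash
python3 -c "
from h import *
ft(8)"
```

```text
t 4.88 [0.5159 0.2281 0.146 ] F [-0.07 -0.07  4.12] T [-0.0008  0.0412  0.0025] sd [0.0271 0.0258 0.0246] w 0.053505106278029624
```

Emit:
play_rows([
  {"dx": 0.032, "dy": 0, "dz": 0, "rx": 0, "ry": 0, "rz": 0, "hand": 0.04},
  {"dx": 0.032, "dy": 0, "dz": 0, "rx": 0, "ry": 0, "rz": 0, "hand": 0.04},
  {"dx": 0.032, "dy": 0, "dz": 0, "rx": 0, "ry": 0, "rz": 0, "hand": 0.04},
])

```text
time_s: 5.18
ee_pos: [0.5113, 0.2607, 0.1461]
tcp_rot: [2.063, 2.368, 0.007]
wrist_force: [-0.0, -0.3, -3.8]
grip_width: 0.0536
```

```bash
python3 -c "
from h import *
ft(8)"
```

```text
t 5.53 [0.5119 0.2589 0.1462] F [-0.16 -0.22  4.1 ] T [-0.011  -0.0415  0.0012] sd [0.0458 0.02   0.0427] w 0.053459733861892275
```

```bash
python3 -c "
from h import *
ft(12)"
```

```text
t 6.13 [0.5117 0.2594 0.1462] F [0.03 0.1  4.12] T [ 0.0063 -0.0265 -0.0054] sd [0.024  0.0299 0.0327] w 0.05338080087379342
```

Emit:
play_rows([
  {"dx": -0.035, "dy": 0, "dz": 0, "rx": 0, "ry": 0, "rz": 0, "hand": 0.04},
  {"dx": -0.035, "dy": 0, "dz": 0, "rx": 0, "ry": 0, "rz": 0, "hand": 0.04},
  {"dx": -0.035, "dy": 0, "dz": 0, "rx": 0, "ry": 0, "rz": 0, "hand": 0.04},
  {"dx": -0.035, "dy": 0, "dz": 0, "rx": 0, "ry": 0, "rz": 0, "hand": 0.04},
  {"dx": -0.035, "dy": 0, "dz": 0, "rx": 0, "ry": 0, "rz": 0, "hand": 0.04},
  {"dx": -0.035, "dy": 0, "dz": 0, "rx": 0, "ry": 0, "rz": 0, "hand": 0.04},
])

```text
time_s: 6.68
ee_pos: [0.5163, 0.2253, 0.1461]
tcp_rot: [2.065, 2.366, 0.007]
wrist_force: [0.2, 0.3, -4.1]
grip_width: 0.053
```

```bash
python3 -c "
from h import *
ft(6);ft(12)"
```

```text
t 6.93 [0.5163 0.225  0.1461] F [-0.32 -0.13  4.11] T [-0.0108  0.0492 -0.0082] sd [0.0432 0.0167 0.0336] w 0.052862783691875276
t 7.53 [0.5165 0.2247 0.1461] F [ 0.16 -0.15  4.59] T [ 0.0012  0.0199 -0.0012] sd [0.0386 0.0273 0.0363] w 0.05339594542142395
```

Emit:
play_rows([
  {"dx": 0.035, "dy": 0, "dz": 0, "rx": 0, "ry": 0, "rz": 0, "hand": 0.04},
  {"dx": 0.035, "dy": 0, "dz": 0, "rx": 0, "ry": 0, "rz": 0, "hand": 0.04},
  {"dx": 0.035, "dy": 0, "dz": 0, "rx": 0, "ry": 0, "rz": 0, "hand": 0.04},
  {"dx": 0.035, "dy": 0, "dz": 0, "rx": 0, "ry": 0, "rz": 0, "hand": 0.04},
  {"dx": 0.035, "dy": 0, "dz": 0, "rx": 0, "ry": 0, "rz": 0, "hand": 0.04},
  {"dx": 0.035, "dy": 0, "dz": 0, "rx": 0, "ry": 0, "rz": 0, "hand": 0.04},
])

```text
time_s: 8.08
ee_pos: [0.5119, 0.2588, 0.1462]
tcp_rot: [2.067, 2.365, 0.007]
wrist_force: [-0.3, -0.1, -4.7]
grip_width: 0.053
```

```bash
python3 -c "
from h import *
ft(12);ft(12)"
```

```text
t 8.63 [0.5117 0.2594 0.1462] F [-0.01 -0.15  4.2 ] T [ 0.0107 -0.0136  0.003 ] sd [0.0313 0.0372 0.0249] w 0.05324157435287413
t 9.23 [0.5117 0.2594 0.1462] F [-0.16 -0.04  4.12] T [ 0.0107 -0.0337 -0.0054] sd [0.0289 0.0248 0.0203] w 0.05334369646832795
```

```bash
python3 -c "
from h import *
go((.566,-.269,.146),np.radians(-7.5))"
```

```text
t 9.28 pos [0.5117 0.2594 0.1462] shift [-0.5309 -0.0173 -0.001 ] turn [ 0.0037 -0.0026  0.2659]
```

Emit:
play_rows([
  {"dx": -0.02, "dy": 0, "dz": 0, "rx": 0, "ry": 0, "rz": 0.03, "hand": 0.04},
  {"dx": -0.055, "dy": -0.002, "dz": 0, "rx": 0, "ry": 0, "rz": 0.06, "hand": 0.04},
  {"dx": -0.095, "dy": -0.003, "dz": 0, "rx": 0, "ry": 0, "rz": 0.09, "hand": 0.04},
  {"dx": -0.135, "dy": -0.004, "dz": 0, "rx": 0, "ry": 0, "rz": 0.12, "hand": 0.04},
  {"dx": -0.175, "dy": -0.006, "dz": 0, "rx": 0, "ry": 0, "rz": 0.15, "hand": 0.04},
  {"dx": -0.215, "dy": -0.007, "dz": 0, "rx": 0, "ry": 0, "rz": 0.18, "hand": 0.04},
  {"dx": -0.25, "dy": -0.008, "dz": 0, "rx": 0, "ry": 0, "rz": 0.2, "hand": 0.04},
  {"dx": -0.28, "dy": -0.009, "dz": 0, "rx": 0, "ry": 0, "rz": 0.22, "hand": 0.04},
])

```text
time_s: 9.95
ee_pos: [0.5404, -0.0218, 0.1458]
tcp_rot: [2.315, 2.122, 0.007]
wrist_force: [-0.1, -0.3, -4.7]
grip_width: 0.0532
```

```bash
python3 -c "
from h import *
go((.566,-.269,.146),np.radians(-7.5));ft(1,'pics/side1.png')"
```

```text
t 9.95 pos [ 0.5404 -0.0218  0.1458] shift [-0.244   0.047  -0.0006] turn [ 0.004  -0.0026  0.0436]
t 9.95 [ 0.5404 -0.0218  0.1458] F [-0.34 -0.11  4.69] T [-0.0207  0.0533  0.0089] sd [0. 0. 0.] w 0.05322563850721942
```

View pics/side1.png

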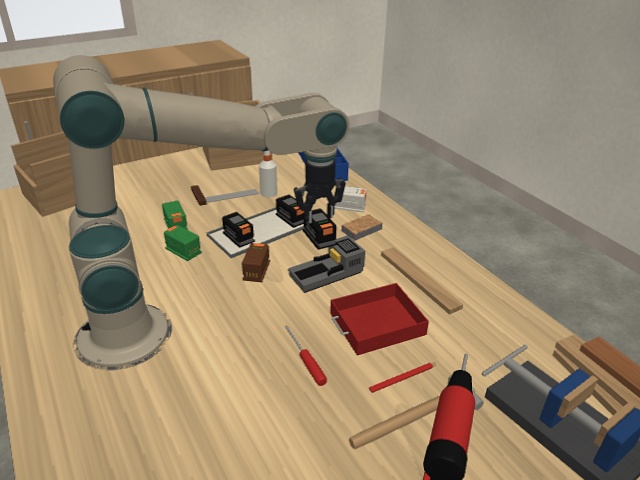

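Emit:
play_rows([
  {"dx": -0.03, "dy": 0.008, "dz": 0, "rx": 0, "ry": 0, "rz": 0.02, "hand": 0.04},
  {"dx": -0.065, "dy": 0.015, "dz": 0, "rx": 0, "ry": 0, "rz": 0.04, "hand": 0.04},
  {"dx": -0.105, "dy": 0.023, "dz": 0, "rx": 0, "ry": 0, "rz": 0.044, "hand": 0.04},
  {"dx": -0.145, "dy": 0.031, "dz": 0, "rx": 0, "ry": 0, "rz": 0.044, "hand": 0.04},
  {"dx": -0.185, "dy": 0.039, "dz": 0, "rx": 0, "ry": 0, "rz": 0.044, "hand": 0.04},
  {"dx": -0.22, "dy": 0.047, "dz": 0, "rx": 0, "ry": 0, "rz": 0.044, "hand": 0.04},
  {"dx": -0.244, "dy": 0.047, "dz": 0, "rx": 0, "ry": 0, "rz": 0.044, "hand": 0.04},
  {"dx": -0.244, "dy": 0.047, "dz": 0, "rx": 0, "ry": 0, "rz": 0.044, "hand": 0.04},
])

```text
time_s: 10.67
ee_pos: [0.5655, -0.2714, 0.1443]
tcp_rot: [2.365, 2.067, 0.004]
wrist_force: [-0.3, -1.0, -4.5]
grip_width: 0.053
```

```bash
python3 -c "
from h import *
ft(3,'pics/w6.png');go((.566,-.269,.0255),np.radians(-7.5))
cv2.imwrite('pics/top6.png',viewer.read_camera('top'))"
```

```text
t 10.77 [ 0.5663 -0.2672  0.1445] F [ 0.07 -0.32  4.56] T [-0.0015  0.0271 -0.    ] sd [0.0171 0.0395 0.0113] w 0.05346057946484457
t 10.82 pos [ 0.5666 -0.2662  0.1447] shift [-0.0033 -0.0005  0.1192] turn [ 0.003  -0.0037  0.0016]
```

View pics/w6.png

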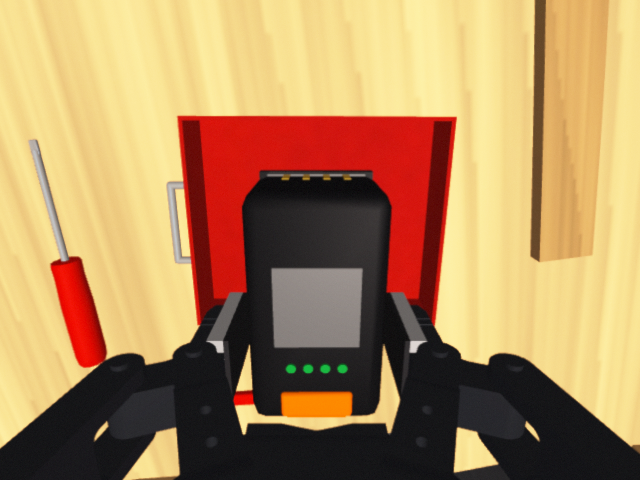

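View pics/top6.png

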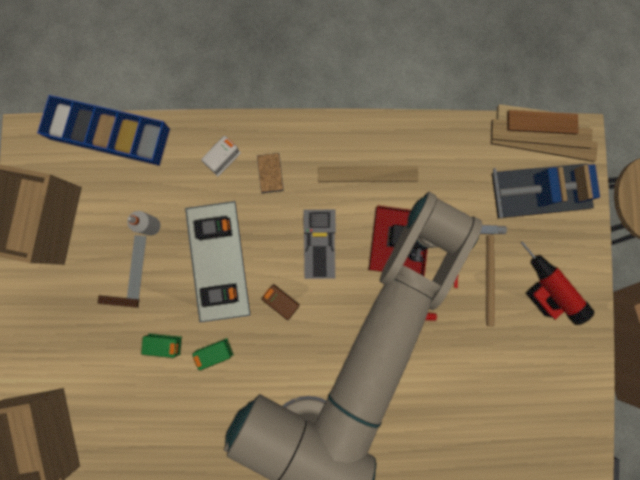

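```bash
python3 -c "
from h import *
print(onz(viewer.camera_info('wrist'),[(178,117),(456,117)],.045));go((.566,-.269,.0255),np.radians(-7.5))"
```

```text
[[ 0.48458079 -0.17844065  0.045     ]
 [ 0.67206302 -0.2026365   0.045     ]]
t 10.87 pos [ 0.5667 -0.2656  0.1449] shift [-0.0039 -0.0007  0.1194] turn [ 0.0032 -0.0036  0.0026]
```

Emit:
play_rows([
  {"dx": -0.001, "dy": 0, "dz": 0.02, "rx": 0, "ry": 0, "rz": 0, "hand": 0.04},
  {"dx": -0.002, "dy": 0, "dz": 0.05, "rx": 0, "ry": 0, "rz": 0, "hand": 0.04},
  {"dx": -0.003, "dy": 0, "dz": 0.08, "rx": 0, "ry": 0, "rz": 0, "hand": 0.04},
  {"dx": -0.003, "dy": 0, "dz": 0.1, "rx": 0, "ry": 0, "rz": 0, "hand": 0.04},
  {"dx": -0.003, "dy": 0, "dz": 0.11, "rx": 0, "ry": 0, "rz": 0, "hand": 0.04},
  {"dx": -0.003, "dy": 0, "dz": 0.115, "rx": 0, "ry": 0, "rz": 0, "hand": 0.04},
  {"dx": -0.003, "dy": 0, "dz": 0.115, "rx": 0, "ry": 0, "rz": 0, "hand": 0.04},
  {"dx": -0.003, "dy": 0, "dz": 0.115, "rx": 0, "ry": 0, "rz": 0, "hand": 0.04},
])

```text
time_s: 11.53
ee_pos: [0.5677, -0.2691, 0.0318]
tcp_rot: [2.357, 2.072, 0.009]
wrist_force: [-0.7, 0.5, -4.0]
grip_width: 0.0534
```

```bash
python3 -c "
from h import *
ft(4);go((.566,-.269,.0255),np.radians(-7.5))"
```

```text
t 11.68 [ 0.5677 -0.2695  0.032 ] F [0.14 0.08 3.89] T [-0.0249 -0.0006  0.0088] sd [0.0089 0.0173 0.0092] w 0.053464417666008186
t 11.73 pos [ 0.5675 -0.2695  0.0317] shift [ 0.0002 -0.0016  0.0062] turn [ 0.0059 -0.0021  0.0019]
```

Emit:
play_rows([
  {"dx": 0, "dy": 0, "dz": 0.002, "rx": 0.005, "ry": -0.002, "rz": 0, "hand": 0.04},
  {"dx": 0, "dy": 0, "dz": 0.004, "rx": 0.005, "ry": -0.002, "rz": 0, "hand": 0.04},
  {"dx": 0, "dy": 0, "dz": 0.005, "rx": 0.005, "ry": -0.002, "rz": 0, "hand": 0.04},
  {"dx": 0, "dy": 0, "dz": 0.005, "rx": 0.005, "ry": -0.002, "rz": 0, "hand": 0.04},
])

```text
time_s: 12.07
ee_pos: [0.567, -0.2691, 0.0261]
tcp_rot: [-2.359, -2.073, -0.0]
wrist_force: [-3.1, 2.0, 3.5]
grip_width: 0.0534
```

Emit:
play_rows([
  {"dx": 0, "dy": 0, "dz": 0.001, "rx": 0, "ry": 0, "rz": 0, "hand": 0.04},
  {"dx": 0, "dy": 0, "dz": 0.001, "rx": 0, "ry": 0, "rz": 0, "hand": 0.04},
])

```text
time_s: 12.23
ee_pos: [0.5671, -0.2692, 0.026]
tcp_rot: [-2.359, -2.073, -0.0]
wrist_force: [-6.0, 3.3, 7.9]
grip_width: 0.0533
```

Touching the floor. Open and lift.

Emit:
play_rows([
  {"dx": 0, "dy": 0, "dz": 0, "rx": 0, "ry": 0, "rz": 0, "hand": 0.075},
  {"dx": 0, "dy": 0, "dz": 0, "rx": 0, "ry": 0, "rz": 0, "hand": 0.08},
  {"dx": 0, "dy": 0, "dz": 0, "rx": 0, "ry": 0, "rz": 0, "hand": 0.08},
  {"dx": 0, "dy": 0, "dz": 0, "rx": 0, "ry": 0, "rz": 0, "hand": 0.08},
])

```text
time_s: 12.57
ee_pos: [0.5667, -0.2691, 0.0239]
tcp_rot: [-2.359, -2.072, 0.0]
wrist_force: [0.5, 0.0, 0.2]
grip_width: 0.0798
```

Emit:
play_rows([
  {"dx": 0, "dy": 0, "dz": -0.02, "rx": 0, "ry": 0, "rz": 0, "hand": 0.08},
  {"dx": 0, "dy": 0, "dz": -0.05, "rx": 0, "ry": 0, "rz": 0, "hand": 0.08},
  {"dx": 0, "dy": 0, "dz": -0.09, "rx": 0, "ry": 0, "rz": 0, "hand": 0.08},
  {"dx": 0, "dy": 0, "dz": -0.13, "rx": 0, "ry": 0, "rz": 0, "hand": 0.08},
  {"dx": 0, "dy": 0, "dz": -0.16, "rx": 0, "ry": 0, "rz": 0, "hand": 0.08},
  {"dx": 0, "dy": 0, "dz": -0.18, "rx": 0, "ry": 0, "rz": 0, "hand": 0.08},
])

```text
time_s: 13.07
ee_pos: [0.5678, -0.2698, 0.2087]
tcp_rot: [2.357, 2.071, 0.003]
wrist_force: [-0.0, -0.2, -0.4]
grip_width: 0.0801
```

```bash
python3 -c "
from h import *
cv2.imwrite('pics/w7.png',viewer.read_camera('wrist'))
go((.545,0.02,.22),np.radians(-90))"
```

```text
t 13.12 pos [ 0.5687 -0.2703  0.2122] shift [ 0.2848 -0.0608 -0.0091] turn [ 0.009  -0.0037  1.4418]
```

View pics/w7.png

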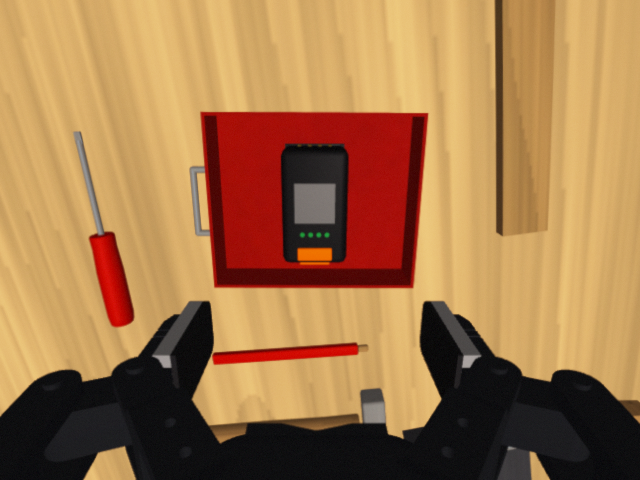

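```bash
python3 -c "
from h import *
go((.55,0.005,.22),0)"
```

```text
t 13.12 pos [ 0.5687 -0.2703  0.2122] shift [ 0.2706 -0.0539 -0.009 ] turn [ 0.0082  0.0035 -0.129 ]
```

Emit:
play_rows([
  {"dx": 0.27, "dy": -0.054, "dz": -0.009, "rx": 0, "ry": 0, "rz": -0.129, "hand": 0.08},
  {"dx": 0.27, "dy": -0.054, "dz": -0.009, "rx": 0, "ry": 0, "rz": -0.129, "hand": 0.08},
  {"dx": 0.27, "dy": -0.054, "dz": -0.009, "rx": 0, "ry": 0, "rz": -0.129, "hand": 0.08},
  {"dx": 0.27, "dy": -0.054, "dz": -0.009, "rx": 0, "ry": 0, "rz": -0.129, "hand": 0.08},
  {"dx": 0.27, "dy": -0.054, "dz": -0.009, "rx": 0, "ry": 0, "rz": -0.129, "hand": 0.08},
  {"dx": 0.27, "dy": -0.054, "dz": -0.009, "rx": 0, "ry": 0, "rz": -0.129, "hand": 0.08},
  {"dx": 0.27, "dy": -0.054, "dz": -0.009, "rx": 0, "ry": 0, "rz": -0.129, "hand": 0.08},
  {"dx": 0.27, "dy": -0.054, "dz": -0.009, "rx": 0, "ry": 0, "rz": -0.129, "hand": 0.08},
])

```text
time_s: 13.78
ee_pos: [0.5478, 0.0101, 0.2136]
tcp_rot: [-2.214, -2.226, -0.002]
wrist_force: [0.3, -0.2, -0.5]
grip_width: 0.0802
```

Emit:
play_rows([
  {"dx": 0, "dy": 0, "dz": 0, "rx": 0, "ry": 0, "rz": 0, "hand": 0.08},
  {"dx": 0, "dy": 0, "dz": 0, "rx": 0, "ry": 0, "rz": 0, "hand": 0.08},
  {"dx": 0, "dy": 0, "dz": 0, "rx": 0, "ry": 0, "rz": 0, "hand": 0.08},
])

```text
time_s: 14.03
ee_pos: [0.5482, 0.0042, 0.213]
tcp_rot: [-2.222, -2.218, 0.001]
wrist_force: [-0.3, 0.1, -0.2]
grip_width: 0.0799
```

```bash
python3 -c "
from h import *
i=viewer.camera_info('wrist');im=viewer.read_camera('wrist');cv2.imwrite('pics/w8.png',im);np.save('w8.npy',i,allow_pickle=True)
go((.55,0.005,.22),0)"
```

```text
t 14.08 pos [0.5482 0.0042 0.2131] shift [ 0.0008  0.0018 -0.0069] turn [-0.0019 -0.0011 -0.0018]
```

View pics/w8.png

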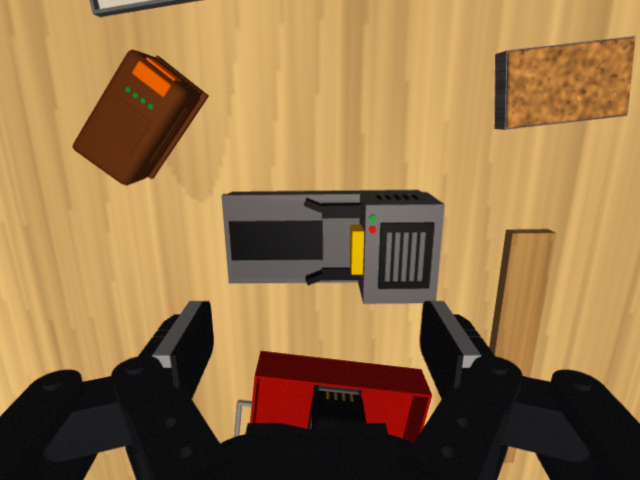

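```bash
python3 -c "
from h import *
im=cv2.imread('pics/w8.png');cv2.imwrite('pics/crop8.png',cv2.convertScaleAbs(cv2.resize(im[180:310,210:450],None,fx=3.3,fy=3.3,interpolation=cv2.INTER_CUBIC),alpha=1.6,beta=10))"
```

```text
(no output)
```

View pics/crop8.png

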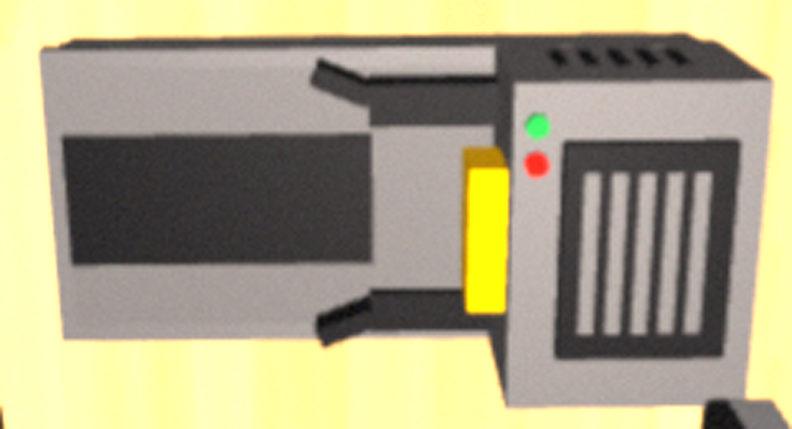

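```bash
python3 - <<'E'
from h import *
i=np.load('w8.npy',allow_pickle=True).item()
P=lambda l:[(210+a/3.3-.35,180+b/3.3-.35) for a,b in l]
d=onz(i,P([(42,50),(64,338),(495,47),(492,336)]),.03);print('deck',d.round(4))
m=onz(i,P([(64,137),(371,135),(371,262),(72,265)]),.03);print('mat',m.round(4),m.mean(0))
h=onz(i,P([(515,80),(772,80),(745,404),(508,406)]),.076);print('hous',h.round(4),h.mean(0))
for a,b in((d[0],d[2]),(d[1],d[3]),(m[0],m[1]),(m[3],m[2]),(h[0],h[1]),(h[3],h[2])): e=b-a;print(np.degrees(np.arctan2(e[1],e[0])),np.linalg.norm(e))
for a,b in((d[0],d[1]),(m[0],m[3]),(m[1],m[2]),(h[0],h[3]),(h[1],h[2])): e=b-a;print(90+np.degrees(np.arctan2(e[1],e[0])),np.linalg.norm(e))
# lips outer/inner edges at z=.042
l=onz(i,P([(370,80),(495,78),(370,125),(495,125),(370,292),(465,290),(370,330),(490,328)]),.042);print(l.round(4))
E
```

```text
deck [[ 0.461   0.0095  0.03  ]
 [ 0.4611 -0.0794  0.03  ]
 [ 0.5895  0.0102  0.03  ]
 [ 0.5914 -0.0788  0.03  ]]
mat [[ 0.4655 -0.0161  0.03  ]
 [ 0.5544 -0.0156  0.03  ]
 [ 0.5545 -0.0548  0.03  ]
 [ 0.4652 -0.0557  0.03  ]] [ 0.50990335 -0.03552406  0.03      ]
hous [[ 0.5896  0.011   0.076 ]
 [ 0.6536  0.011   0.076 ]
 [ 0.655  -0.0783  0.076 ]
 [ 0.591  -0.0788  0.076 ]] [ 0.62229195 -0.03378479  0.076     ]
0.3050910709972895 0.12850542363419837
0.2837678404433888 0.1302355189503115
0.32424696080291643 0.08893271846326191
0.5944785554274975 0.0893648797752769
-0.012088147077021322 0.06404226642721617
0.4141300503422526 0.06396777830475385
0.11235936115269851 0.08896536480149012
-0.4563145506268711 0.039622638162104824
0.1654902372630147 0.03919763005078781
0.8863376517155928 0.08976755068312593
0.8421982776305015 0.08929059375099721
[[ 0.5539  0.0034  0.042 ]
 [ 0.5884  0.0039  0.042 ]
 [ 0.554  -0.0094  0.042 ]
 [ 0.5888 -0.0095  0.042 ]
 [ 0.5541 -0.0595  0.042 ]
 [ 0.5817 -0.0589  0.042 ]
 [ 0.5541 -0.0715  0.042 ]
 [ 0.5893 -0.0709  0.042 ]]
```

```bash
python3 -c "
from h import *
go((.4155,.254,.14),np.radians(7.8))"
```

```text
t 14.08 pos [0.5482 0.0042 0.2131] shift [ 0.2495 -0.133   0.0736] turn [-0.0018 -0.0012 -0.138 ]
```

Emit:
play_rows([
  {"dx": 0.25, "dy": -0.133, "dz": 0.0, "rx": 0, "ry": 0, "rz": -0.138, "hand": 0.08},
  {"dx": 0.25, "dy": -0.133, "dz": 0.0, "rx": 0, "ry": 0, "rz": -0.138, "hand": 0.08},
  {"dx": 0.25, "dy": -0.133, "dz": 0.0, "rx": 0, "ry": 0, "rz": -0.138, "hand": 0.08},
  {"dx": 0.25, "dy": -0.133, "dz": 0.0, "rx": 0, "ry": 0, "rz": -0.138, "hand": 0.08},
  {"dx": 0.25, "dy": -0.133, "dz": 0.02, "rx": 0, "ry": 0, "rz": -0.138, "hand": 0.08},
  {"dx": 0.25, "dy": -0.133, "dz": 0.05, "rx": 0, "ry": 0, "rz": -0.138, "hand": 0.08},
  {"dx": 0.25, "dy": -0.133, "dz": 0.073, "rx": 0, "ry": 0, "rz": -0.138, "hand": 0.08},
  {"dx": 0.25, "dy": -0.133, "dz": 0.073, "rx": 0, "ry": 0, "rz": -0.138, "hand": 0.08},
])

```text
time_s: 14.75
ee_pos: [0.4127, 0.2568, 0.1375]
tcp_rot: [-2.059, -2.368, 0.005]
wrist_force: [0.0, -0.3, -1.4]
grip_width: 0.0799
```

Emit:
play_rows([
  {"dx": 0, "dy": 0, "dz": 0, "rx": 0, "ry": 0, "rz": 0, "hand": 0.08},
  {"dx": 0, "dy": 0, "dz": 0, "rx": 0, "ry": 0, "rz": 0, "hand": 0.08},
  {"dx": 0, "dy": 0, "dz": 0, "rx": 0, "ry": 0, "rz": 0, "hand": 0.08},
])

```text
time_s: 15.0
ee_pos: [0.4164, 0.2547, 0.1423]
tcp_rot: [-2.064, -2.367, -0.003]
wrist_force: [0.1, 0.6, 0.1]
grip_width: 0.0802
```

```bash
python3 -c "
from h import *
i=viewer.camera_info('wrist');im=viewer.read_camera('wrist');cv2.imwrite('pics/w9.png',im);np.save('w9.npy',i,allow_pickle=True)
go((.4155,.254,.0255),np.radians(7.8))"
```

```text
t 15.05 pos [0.4166 0.2547 0.1426] shift [-0.0008 -0.0013  0.1171] turn [ 0.0014 -0.0021 -0.0002]
```

View pics/w9.png

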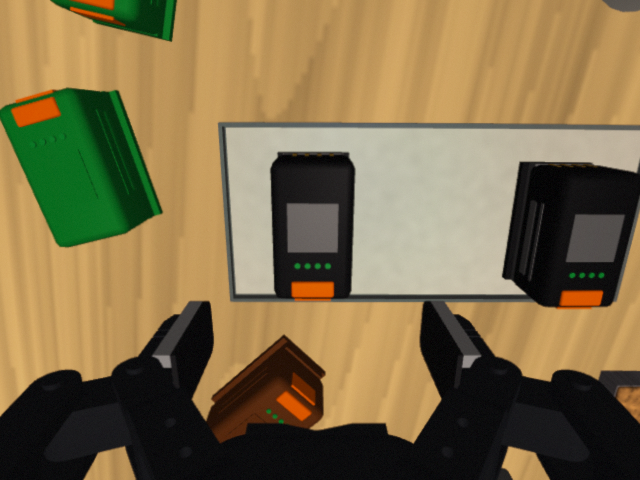

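```bash
python3 -c "
from h import *
i=np.load('w9.npy',allow_pickle=True).item()
w=onz(i,[(312.5,228),(313,290)],.066)[:,:2];print(w.round(4)); d=w[0]-w[1];print(np.degrees(np.arctan2(d[1],d[0])), w[1]+.0425*d/np.linalg.norm(d))
f=onz(i,[(279,154),(349,154)],.010)[:,:2];d=f[1]-f[0];d/=np.linalg.norm(d);print(f.mean(0)-.05*np.array([-d[1],d[0]]),np.degrees(np.arctan2(d[1],d[0])))
print(onz(i,[(284,337)],.06))
"
```

```text
[[0.4146 0.2582]
 [0.4211 0.213 ]]
98.09297609920935 [0.41508091 0.25509243]
[0.41625514 0.25214802] 7.809540642605848
[[0.40488532 0.16864053 0.06      ]]
```

Emit:
play_rows([
  {"dx": -0.001, "dy": -0.001, "dz": 0.03, "rx": 0, "ry": 0, "rz": 0, "hand": 0.08},
  {"dx": -0.001, "dy": -0.001, "dz": 0.06, "rx": 0, "ry": 0, "rz": 0, "hand": 0.08},
  {"dx": -0.001, "dy": -0.001, "dz": 0.09, "rx": 0, "ry": 0, "rz": 0, "hand": 0.08},
  {"dx": -0.001, "dy": -0.001, "dz": 0.11, "rx": 0, "ry": 0, "rz": 0, "hand": 0.08},
  {"dx": -0.001, "dy": -0.001, "dz": 0.115, "rx": 0, "ry": 0, "rz": 0, "hand": 0.08},
  {"dx": -0.001, "dy": -0.001, "dz": 0.115, "rx": 0, "ry": 0, "rz": 0, "hand": 0.08},
  {"dx": -0.001, "dy": -0.001, "dz": 0.115, "rx": 0, "ry": 0, "rz": 0, "hand": 0.08},
  {"dx": -0.001, "dy": -0.001, "dz": 0.115, "rx": 0, "ry": 0, "rz": 0, "hand": 0.08},
])

```text
time_s: 15.72
ee_pos: [0.4157, 0.2549, 0.0283]
tcp_rot: [-2.063, -2.368, -0.006]
wrist_force: [-0.2, 0.0, 1.1]
grip_width: 0.0802
```

```bash
python3 -c "
from h import *
go((.4157,.2537,.0255),np.radians(7.8))
cv2.imwrite('pics/w10.png',viewer.read_camera('wrist'));go((.4157,.2537,.0255),np.radians(7.8))"
```

```text
t 15.72 pos [0.4157 0.2549 0.0283] shift [-0.0012 -0.0001  0.0028] turn [ 0.0025 -0.0027  0.0012]
t 15.77 pos [0.4155 0.255  0.0281] shift [-0.0013  0.      0.0026] turn [ 0.0023 -0.0027  0.0014]
```

View pics/w10.png

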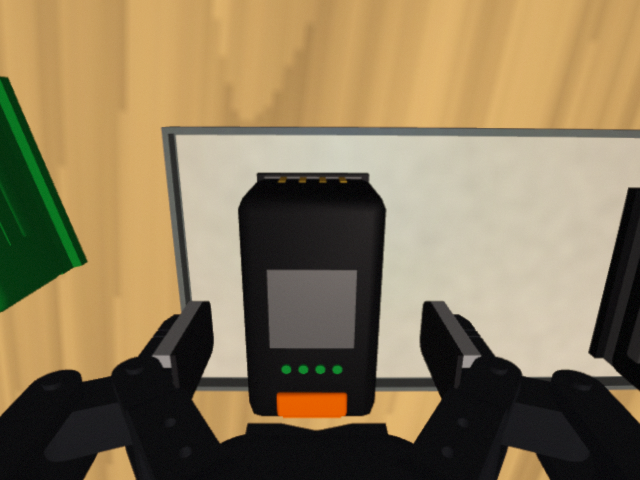

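Emit:
play_rows([
  {"dx": -0.001, "dy": -0.002, "dz": 0.002, "rx": 0.002, "ry": -0.002, "rz": 0, "hand": 0.08},
  {"dx": -0.001, "dy": -0.002, "dz": 0.002, "rx": 0.002, "ry": -0.002, "rz": 0, "hand": 0.08},
  {"dx": -0.001, "dy": -0.002, "dz": 0.002, "rx": 0.002, "ry": -0.002, "rz": 0, "hand": 0.04},
  {"dx": -0.001, "dy": -0.002, "dz": 0.002, "rx": 0.002, "ry": -0.002, "rz": 0, "hand": 0.04},
  {"dx": -0.001, "dy": -0.002, "dz": 0.002, "rx": 0.002, "ry": -0.002, "rz": 0, "hand": 0.04},
  {"dx": -0.001, "dy": -0.002, "dz": 0.002, "rx": 0.002, "ry": -0.002, "rz": 0, "hand": 0.04},
  {"dx": -0.001, "dy": -0.002, "dz": 0.002, "rx": 0.002, "ry": -0.002, "rz": 0, "hand": 0.04},
])

```text
time_s: 16.35
ee_pos: [0.4128, 0.2536, 0.0248]
tcp_rot: [-2.062, -2.369, 0.002]
wrist_force: [0.9, -0.6, 4.9]
grip_width: 0.0536
```

Emit:
play_rows([
  {"dx": 0, "dy": 0, "dz": -0.01, "rx": 0, "ry": 0, "rz": 0, "hand": 0.04},
  {"dx": 0, "dy": 0, "dz": -0.03, "rx": 0, "ry": 0, "rz": 0, "hand": 0.04},
  {"dx": 0, "dy": 0, "dz": -0.06, "rx": 0, "ry": 0, "rz": 0, "hand": 0.04},
  {"dx": 0, "dy": 0, "dz": -0.09, "rx": 0, "ry": 0, "rz": 0, "hand": 0.04},
  {"dx": 0, "dy": 0, "dz": -0.11, "rx": 0, "ry": 0, "rz": 0, "hand": 0.04},
  {"dx": 0, "dy": 0, "dz": -0.12, "rx": 0, "ry": 0, "rz": 0, "hand": 0.04},
  {"dx": 0, "dy": 0, "dz": -0.12, "rx": 0, "ry": 0, "rz": 0, "hand": 0.04},
  {"dx": 0, "dy": 0, "dz": -0.12, "rx": 0, "ry": 0, "rz": 0, "hand": 0.04},
])

```text
time_s: 17.02
ee_pos: [0.412, 0.2531, 0.1427]
tcp_rot: [-2.061, -2.368, 0.007]
wrist_force: [-1.0, 0.2, -4.4]
grip_width: 0.0537
```

Emit:
play_rows([
  {"dx": -0.035, "dy": 0, "dz": 0, "rx": 0, "ry": 0, "rz": 0, "hand": 0.04},
  {"dx": -0.035, "dy": 0, "dz": 0, "rx": 0, "ry": 0, "rz": 0, "hand": 0.04},
  {"dx": -0.035, "dy": 0, "dz": 0, "rx": 0, "ry": 0, "rz": 0, "hand": 0.04},
  {"dx": -0.035, "dy": 0, "dz": 0, "rx": 0, "ry": 0, "rz": 0, "hand": 0.04},
  {"dx": -0.035, "dy": 0, "dz": 0, "rx": 0, "ry": 0, "rz": 0, "hand": 0.04},
  {"dx": -0.035, "dy": 0, "dz": 0, "rx": 0, "ry": 0, "rz": 0, "hand": 0.04},
])

```text
time_s: 17.52
ee_pos: [0.417, 0.2191, 0.1432]
tcp_rot: [-2.061, -2.368, 0.006]
wrist_force: [0.6, 0.8, -4.2]
grip_width: 0.0536
```

```bash
python3 -c "
from h import *
ft(12);ft(12)"
```

```text
t 18.07 [0.4174 0.2187 0.144 ] F [-0.    0.32  4.24] T [-0.0033  0.0069 -0.0078] sd [0.0204 0.0255 0.0318] w 0.05378975888509644
t 18.67 [0.4174 0.2187 0.1439] F [-0.03  0.11  4.26] T [-0.0175  0.0084 -0.0176] sd [0.0347 0.0208 0.024 ] w 0.05375045196304423
```

Emit:
play_rows([
  {"dx": 0.035, "dy": 0, "dz": 0, "rx": 0, "ry": 0, "rz": 0, "hand": 0.04},
  {"dx": 0.035, "dy": 0, "dz": 0, "rx": 0, "ry": 0, "rz": 0, "hand": 0.04},
  {"dx": 0.035, "dy": 0, "dz": 0, "rx": 0, "ry": 0, "rz": 0, "hand": 0.04},
  {"dx": 0.035, "dy": 0, "dz": 0, "rx": 0, "ry": 0, "rz": 0, "hand": 0.04},
  {"dx": 0.035, "dy": 0, "dz": 0, "rx": 0, "ry": 0, "rz": 0, "hand": 0.04},
  {"dx": 0.035, "dy": 0, "dz": 0, "rx": 0, "ry": 0, "rz": 0, "hand": 0.04},
])

```text
time_s: 19.22
ee_pos: [0.4127, 0.2529, 0.1439]
tcp_rot: [-2.063, -2.367, 0.005]
wrist_force: [0.5, -0.4, -4.0]
grip_width: 0.0538
```

```bash
python3 -c "
from h import *
ft(12);ft(12)"
```

```text
t 19.77 [0.4125 0.2534 0.1439] F [-0.13  0.15  4.28] T [ 0.0024  0.001  -0.0057] sd [0.0206 0.0318 0.0414] w 0.0536654496905321
t 20.37 [0.4125 0.2534 0.1439] F [-0.14 -0.1   4.33] T [ 0.0068  0.0001 -0.0009] sd [0.0319 0.0275 0.0234] w 0.0537843414672197
```

```bash
python3 -c "
from h import *
go((.465,-.0348,.12),np.radians(-89.7))"
```

```text
t 20.42 pos [0.4126 0.2534 0.1439] shift [-0.2927  0.0124  0.024 ] turn [-0.002   0.0032  1.7036]
```

Emit:
play_rows([
  {"dx": -0.02, "dy": 0.001, "dz": 0, "rx": 0, "ry": 0, "rz": 0.12, "hand": 0.04},
  {"dx": -0.045, "dy": 0.002, "dz": 0, "rx": 0, "ry": 0, "rz": 0.24, "hand": 0.04},
  {"dx": -0.07, "dy": 0.003, "dz": 0, "rx": 0, "ry": 0, "rz": 0.36, "hand": 0.04},
  {"dx": -0.095, "dy": 0.004, "dz": 0, "rx": 0, "ry": 0, "rz": 0.48, "hand": 0.04},
  {"dx": -0.12, "dy": 0.005, "dz": 0, "rx": 0, "ry": 0, "rz": 0.6, "hand": 0.04},
  {"dx": -0.145, "dy": 0.006, "dz": 0, "rx": 0, "ry": 0, "rz": 0.72, "hand": 0.04},
  {"dx": -0.17, "dy": 0.007, "dz": 0, "rx": 0, "ry": 0, "rz": 0.84, "hand": 0.04},
  {"dx": -0.19, "dy": 0.008, "dz": 0, "rx": 0, "ry": 0, "rz": 0.96, "hand": 0.04},
])

```text
time_s: 21.08
ee_pos: [0.4467, 0.0646, 0.1441]
tcp_rot: [2.928, 1.139, -0.005]
wrist_force: [-0.2, -0.4, -4.4]
grip_width: 0.0536
```

```bash
python3 -c "
from h import *
go((.465,-.0348,.12),np.radians(-89.7))"
```

```text
t 21.08 pos [0.4467 0.0646 0.1441] shift [-0.0537  0.0856  0.0242] turn [2.000e-04 3.200e-03 7.369e-01]
```

Emit:
play_rows([
  {"dx": -0.012, "dy": 0.018, "dz": 0, "rx": 0, "ry": 0, "rz": 0.12, "hand": 0.04},
  {"dx": -0.024, "dy": 0.037, "dz": 0, "rx": 0, "ry": 0, "rz": 0.24, "hand": 0.04},
  {"dx": -0.036, "dy": 0.057, "dz": 0, "rx": 0, "ry": 0, "rz": 0.36, "hand": 0.04},
  {"dx": -0.048, "dy": 0.076, "dz": 0, "rx": 0, "ry": 0, "rz": 0.48, "hand": 0.04},
  {"dx": -0.054, "dy": 0.086, "dz": 0, "rx": 0, "ry": 0, "rz": 0.6, "hand": 0.04},
  {"dx": -0.054, "dy": 0.086, "dz": 0.01, "rx": 0, "ry": 0, "rz": 0.7, "hand": 0.04},
  {"dx": -0.054, "dy": 0.086, "dz": 0.024, "rx": 0, "ry": 0, "rz": 0.737, "hand": 0.04},
  {"dx": -0.054, "dy": 0.086, "dz": 0.024, "rx": 0, "ry": 0, "rz": 0.737, "hand": 0.04},
])

```text
time_s: 21.75
ee_pos: [0.4641, -0.0336, 0.1174]
tcp_rot: [3.141, 0.015, -0.012]
wrist_force: [-1.0, -0.6, -5.9]
grip_width: 0.0537
```

Emit:
play_rows([
  {"dx": 0, "dy": 0, "dz": 0, "rx": 0, "ry": 0, "rz": 0, "hand": 0.04},
  {"dx": 0, "dy": 0, "dz": 0, "rx": 0, "ry": 0, "rz": 0, "hand": 0.04},
  {"dx": 0, "dy": 0, "dz": 0, "rx": 0, "ry": 0, "rz": 0, "hand": 0.04},
])

```text
time_s: 22.0
ee_pos: [0.466, -0.0334, 0.121]
tcp_rot: [3.14, 0.021, -0.003]
wrist_force: [-0.2, -0.3, -3.7]
grip_width: 0.0539
```

```bash
python3 -c "
from h import *
i=viewer.camera_info('wrist');im=viewer.read_camera('wrist');cv2.imwrite('pics/w11.png',im);np.save('w11.npy',i,allow_pickle=True)
go((.465,-.0348,.0545),np.radians(-89.7))"
```

```text
t 22.05 pos [ 0.466  -0.0334  0.121 ] shift [-0.0009  0.0013  0.0665] turn [0.0012 0.0016 0.0076]
```

View pics/w11.png

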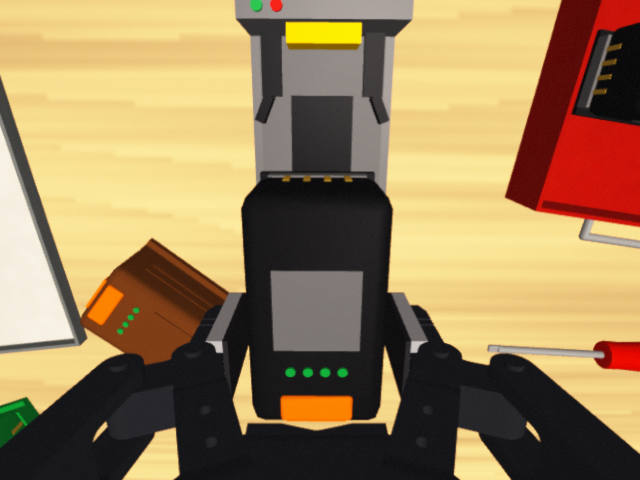

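```bash
python3 -c "
from h import *
i=np.load('w11.npy',allow_pickle=True).item()
print(onz(i,[(291.5,97),(352.5,97),(290.5,170),(353,170)],.03).round(4))
print(onz(i,[(283,30),(362,30),(282,95),(362,95)],.042).round(4))
print(onz(i,[(261,173),(372,173)],.105).round(4))
print(onz(i,[(271,272),(362,272)],.162).round(4))
print(onz(i,[(242,22),(408,22)],.076).round(4))
"
```

```text
[[ 0.5535 -0.0155  0.03  ]
 [ 0.5541 -0.0549  0.03  ]
 [ 0.5065 -0.0146  0.03  ]
 [ 0.507  -0.0571  0.03  ]]
[[ 0.5905 -0.0114  0.042 ]
 [ 0.5912 -0.058   0.042 ]
 [ 0.5542 -0.0104  0.042 ]
 [ 0.5548 -0.0596  0.042 ]]
[[ 0.5153 -0.0048  0.105 ]
 [ 0.516  -0.0592  0.105 ]]
[[ 0.4871 -0.0154  0.162 ]
 [ 0.4875 -0.0491  0.162 ]]
[[ 0.5877  0.0068  0.076 ]
 [ 0.5888 -0.0776  0.076 ]]
```

Emit:
play_rows([
  {"dx": 0, "dy": 0.002, "dz": 0.02, "rx": 0.001, "ry": 0.001, "rz": 0.004, "hand": 0.04},
  {"dx": 0, "dy": 0.0025, "dz": 0.04, "rx": 0.001, "ry": 0.001, "rz": 0.004, "hand": 0.04},
  {"dx": 0, "dy": 0.0025, "dz": 0.055, "rx": 0.001, "ry": 0.001, "rz": 0.004, "hand": 0.04},
  {"dx": 0, "dy": 0.0025, "dz": 0.063, "rx": 0.001, "ry": 0.001, "rz": 0.004, "hand": 0.04},
  {"dx": 0, "dy": 0.0025, "dz": 0.065, "rx": 0.001, "ry": 0.001, "rz": 0.004, "hand": 0.04},
  {"dx": 0, "dy": 0.0025, "dz": 0.065, "rx": 0.001, "ry": 0.001, "rz": 0.004, "hand": 0.04},
  {"dx": 0, "dy": 0.0025, "dz": 0.065, "rx": 0.001, "ry": 0.001, "rz": 0.004, "hand": 0.04},
  {"dx": 0, "dy": 0.0025, "dz": 0.065, "rx": 0.001, "ry": 0.001, "rz": 0.004, "hand": 0.04},
])

```text
time_s: 22.72
ee_pos: [0.4662, -0.0362, 0.0564]
tcp_rot: [3.141, 0.012, 0.0]
wrist_force: [-0.3, 0.5, -4.9]
grip_width: 0.0535
```

```bash
python3 -c "
from h import *
ft(4);go((.465,-.0360,.0520),np.radians(-89.6))"
```

```text
t 22.87 [ 0.4658 -0.0361  0.0558] F [-0.12 -0.11  4.42] T [ 0.0105  0.0037 -0.0108] sd [0.0488 0.0403 0.0192] w 0.05364544845819088
t 22.92 pos [ 0.4657 -0.0361  0.0556] shift [-0.0007 -0.0001  0.0036] turn [0.0001 0.0011 0.0008]
```

Emit:
play_rows([
  {"dx": 0, "dy": 0, "dz": 0.001, "rx": 0, "ry": 0.001, "rz": 0, "hand": 0.04},
  {"dx": 0, "dy": 0, "dz": 0.002, "rx": 0, "ry": 0.001, "rz": 0, "hand": 0.04},
  {"dx": 0, "dy": 0, "dz": 0.003, "rx": 0, "ry": 0.001, "rz": 0, "hand": 0.04},
  {"dx": 0, "dy": 0, "dz": 0.003, "rx": 0, "ry": 0.001, "rz": 0, "hand": 0.04},
])

```text
time_s: 23.25
ee_pos: [0.4651, -0.036, 0.0517]
tcp_rot: [-3.141, -0.012, 0.003]
wrist_force: [-0.2, 0.6, -5.0]
grip_width: 0.0539
```

Emit:
play_rows([
  {"dx": 0, "dy": 0, "dz": 0.001, "rx": 0, "ry": 0, "rz": 0, "hand": 0.04},
  {"dx": 0, "dy": 0, "dz": 0.001, "rx": 0, "ry": 0, "rz": 0, "hand": 0.04},
])

```text
time_s: 23.42
ee_pos: [0.4653, -0.0361, 0.051]
tcp_rot: [-3.142, -0.012, 0.002]
wrist_force: [0.2, -1.0, -5.7]
grip_width: 0.054
```

```bash
python3 -c "
from h import *
ft(3,'pics/w12.png');go((.465,-.0360,.0520),np.radians(-89.6))"
```

```text
t 23.52 [ 0.4653 -0.036   0.051 ] F [-0.26  0.65  4.54] T [ 0.0059  0.0304 -0.0141] sd [0.0078 0.0304 0.014 ] w 0.0541054815371849
t 23.57 pos [ 0.4653 -0.036   0.051 ] shift [-0.0003 -0.0001 -0.001 ] turn [-0.0001  0.0013  0.0008]
```

View pics/w12.png

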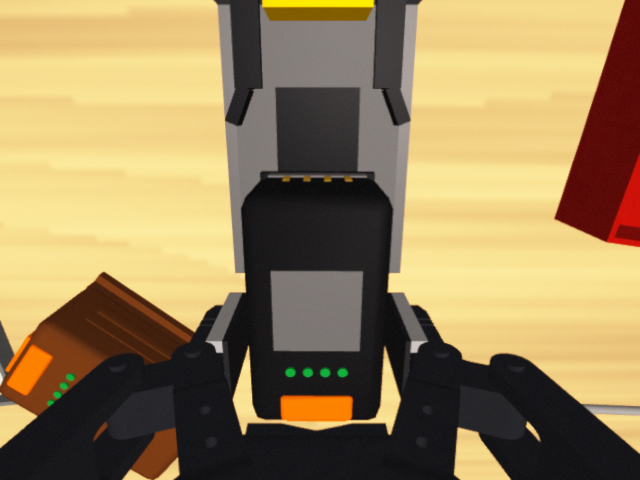

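Emit:
play_rows([
  {"dx": 0, "dy": 0.0005, "dz": 0.001, "rx": 0, "ry": 0.001, "rz": 0, "hand": 0.04},
  {"dx": 0, "dy": 0.0005, "dz": 0.001, "rx": 0, "ry": 0.001, "rz": 0, "hand": 0.04},
  {"dx": 0, "dy": 0.0005, "dz": 0.001, "rx": 0, "ry": 0.001, "rz": 0, "hand": 0.04},
])

```text
time_s: 23.82
ee_pos: [0.4655, -0.0363, 0.0508]
tcp_rot: [-3.141, -0.013, -0.001]
wrist_force: [-3.8, 1.7, 4.7]
grip_width: 0.0539
```

```bash
python3 -c "
from h import *
ft(3);go((.465,-.0360,.0520),np.radians(-89.6))"
```

```text
t 23.92 [ 0.4656 -0.0363  0.0508] F [-4.57 -2.36 -4.99] T [ 0.7304 -0.7436 -0.1342] sd [0.0104 0.0002 0.0186] w 0.05352837182330794
t 23.97 pos [ 0.4655 -0.0363  0.0508] shift [-0.0005 -0.0003 -0.0012] turn [-0.0005 -0.0004  0.001 ]
```

Emit:
play_rows([
  {"dx": 0, "dy": 0, "dz": -0.001, "rx": 0, "ry": 0, "rz": 0.001, "hand": 0.04},
  {"dx": 0.004, "dy": 0, "dz": -0.001, "rx": 0, "ry": 0, "rz": 0.001, "hand": 0.04},
  {"dx": 0.009, "dy": 0, "dz": -0.001, "rx": 0, "ry": 0, "rz": 0.001, "hand": 0.04},
  {"dx": 0.014, "dy": 0, "dz": -0.001, "rx": 0, "ry": 0, "rz": 0.001, "hand": 0.04},
  {"dx": 0.019, "dy": 0, "dz": -0.001, "rx": 0, "ry": 0, "rz": 0.001, "hand": 0.04},
  {"dx": 0.024, "dy": 0, "dz": -0.001, "rx": 0, "ry": 0, "rz": 0.001, "hand": 0.04},
  {"dx": 0.024, "dy": 0, "dz": -0.001, "rx": 0, "ry": 0, "rz": 0.001, "hand": 0.04},
  {"dx": 0.024, "dy": 0, "dz": -0.001, "rx": 0, "ry": 0, "rz": 0.001, "hand": 0.04},
])

```text
time_s: 24.63
ee_pos: [0.4901, -0.0364, 0.051]
tcp_rot: [-3.142, -0.011, -0.001]
wrist_force: [1.7, -0.4, -1.4]
grip_width: 0.0541
```

```bash
python3 -c "
from h import *
ft(3,'pics/w13.png');go((.535,-.0363,.0508),np.radians(-89.6))"
```

```text
t 24.73 [ 0.4896 -0.0364  0.0509] F [1.14 0.28 1.5 ] T [0.0258 0.235  0.0334] sd [0.0362 0.0345 0.0239] w 0.05364603774757325
t 24.78 pos [ 0.4894 -0.0364  0.051 ] shift [0.0456 0.0002 0.0002] turn [-0.     -0.0002 -0.0003]
```

View pics/w13.png

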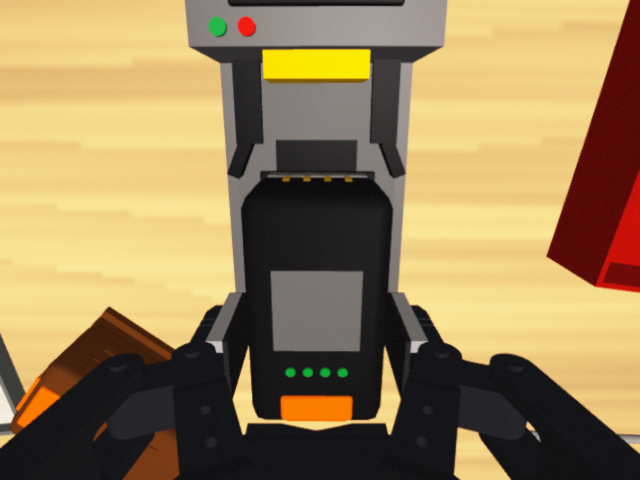

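Emit:
play_rows([
  {"dx": 0.004, "dy": 0, "dz": 0, "rx": 0, "ry": 0, "rz": 0, "hand": 0.04},
  {"dx": 0.008, "dy": 0, "dz": 0, "rx": 0, "ry": 0, "rz": 0, "hand": 0.04},
  {"dx": 0.012, "dy": 0, "dz": 0, "rx": 0, "ry": 0, "rz": 0, "hand": 0.04},
  {"dx": 0.016, "dy": 0, "dz": 0, "rx": 0, "ry": 0, "rz": 0, "hand": 0.04},
  {"dx": 0.018, "dy": 0, "dz": 0, "rx": 0, "ry": 0, "rz": 0, "hand": 0.04},
  {"dx": 0.018, "dy": 0, "dz": 0, "rx": 0, "ry": 0, "rz": 0, "hand": 0.04},
])

```text
time_s: 25.28
ee_pos: [0.508, -0.0362, 0.051]
tcp_rot: [-3.141, -0.011, -0.001]
wrist_force: [1.5, 0.6, -3.1]
grip_width: 0.054
```

```bash
python3 -c "
from h import *
ft(3,'pics/w14.png');go((.535,-.0363,.0508),np.radians(-89.6))"
```

```text
t 25.38 [ 0.5077 -0.0362  0.0509] F [ 0.65 -0.29  2.75] T [0.0238 0.1356 0.025 ] sd [0.0215 0.0385 0.037 ] w 0.05362087364921026
t 25.43 pos [ 0.5075 -0.0362  0.0509] shift [0.0275 0.0003 0.0002] turn [-0.0001 -0.0003 -0.0002]
```

No resistance entering the guides. Continue to just before the shutter.

Emit:
play_rows([
  {"dx": 0.004, "dy": 0, "dz": 0, "rx": 0, "ry": 0, "rz": 0, "hand": 0.04},
  {"dx": 0.008, "dy": 0, "dz": 0, "rx": 0, "ry": 0, "rz": 0, "hand": 0.04},
  {"dx": 0.012, "dy": 0, "dz": 0, "rx": 0, "ry": 0, "rz": 0, "hand": 0.04},
  {"dx": 0.016, "dy": 0, "dz": 0, "rx": 0, "ry": 0, "rz": 0, "hand": 0.04},
  {"dx": 0.018, "dy": 0, "dz": 0, "rx": 0, "ry": 0, "rz": 0, "hand": 0.04},
  {"dx": 0.018, "dy": 0, "dz": 0, "rx": 0, "ry": 0, "rz": 0, "hand": 0.04},
])

```text
time_s: 25.93
ee_pos: [0.5259, -0.0361, 0.0509]
tcp_rot: [-3.142, -0.011, -0.001]
wrist_force: [1.0, -0.6, -2.5]
grip_width: 0.0534
```

```bash
python3 -c "
from h import *
ft(3,'pics/w14.png');go((.535,-.0363,.0508),np.radians(-89.6))"
```

```text
t 26.03 [ 0.5256 -0.0361  0.051 ] F [0.81 0.35 2.72] T [0.0198 0.1209 0.0184] sd [0.0148 0.0241 0.0217] w 0.05347464303981598
t 26.08 pos [ 0.5255 -0.0361  0.051 ] shift [0.0095 0.0002 0.0002] turn [-0.0001 -0.0002 -0.0002]
```

View pics/w14.png

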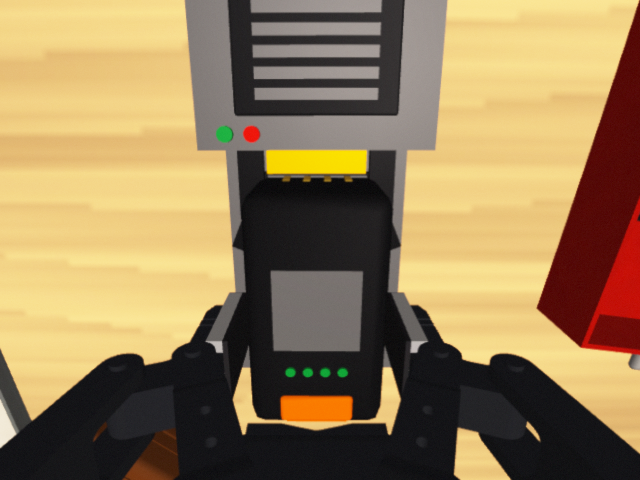

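Emit:
play_rows([
  {"dx": 0.002, "dy": 0, "dz": 0, "rx": 0, "ry": 0, "rz": 0, "hand": 0.04},
  {"dx": 0.004, "dy": 0, "dz": 0, "rx": 0, "ry": 0, "rz": 0, "hand": 0.04},
  {"dx": 0.006, "dy": 0, "dz": 0, "rx": 0, "ry": 0, "rz": 0, "hand": 0.04},
  {"dx": 0.008, "dy": 0, "dz": 0, "rx": 0, "ry": 0, "rz": 0, "hand": 0.04},
  {"dx": 0.008, "dy": 0, "dz": 0, "rx": 0, "ry": 0, "rz": 0, "hand": 0.04},
])

```text
time_s: 26.5
ee_pos: [0.532, -0.0361, 0.051]
tcp_rot: [-3.142, -0.011, 0.007]
wrist_force: [-9.3, -1.6, 2.6]
grip_width: 0.0536
```

Emit:
play_rows([
  {"dx": 0.0015, "dy": 0, "dz": 0, "rx": 0, "ry": 0, "rz": 0, "hand": 0.04},
  {"dx": 0.003, "dy": 0, "dz": 0, "rx": 0, "ry": 0, "rz": 0, "hand": 0.04},
  {"dx": 0.003, "dy": 0, "dz": 0, "rx": 0, "ry": 0, "rz": 0, "hand": 0.04},
])

```text
time_s: 26.75
ee_pos: [0.5348, -0.0361, 0.051]
tcp_rot: [-3.142, -0.011, 0.007]
wrist_force: [-9.6, -0.0, 3.3]
grip_width: 0.0539
```

```bash
python3 -c "
from h import *
ft(3,'pics/w15.png');go((.5405,-.0363,.0508),np.radians(-89.6))"
```

```text
t 26.85 [ 0.5348 -0.0361  0.051 ] F [-9.32  0.36 -3.28] T [ 0.0654 -1.6326 -0.1138] sd [0.0289 0.0293 0.0097] w 0.05368879394495994
t 26.9 pos [ 0.5348 -0.0361  0.051 ] shift [0.0057 0.0003 0.0002] turn [-0.0001  0.0044  0.    ]
```

View pics/w15.png

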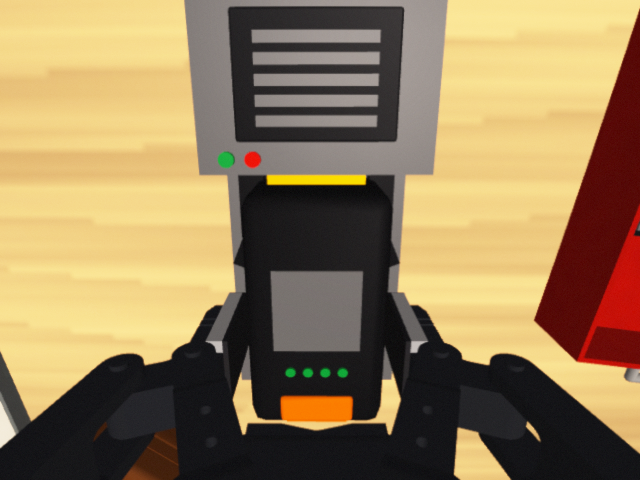

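Emit:
play_rows([
  {"dx": 0.001, "dy": 0, "dz": 0, "rx": 0, "ry": 0, "rz": 0, "hand": 0.04},
  {"dx": 0.002, "dy": 0, "dz": 0, "rx": 0, "ry": 0, "rz": 0, "hand": 0.04},
  {"dx": 0.003, "dy": 0, "dz": 0, "rx": 0, "ry": 0, "rz": 0, "hand": 0.04},
  {"dx": 0.003, "dy": 0, "dz": 0, "rx": 0, "ry": 0, "rz": 0, "hand": 0.04},
])

```text
time_s: 27.23
ee_pos: [0.5378, -0.0361, 0.051]
tcp_rot: [-3.142, -0.011, 0.008]
wrist_force: [-9.5, -0.8, 4.5]
grip_width: 0.0536
```

Emit:
play_rows([
  {"dx": 0.001, "dy": 0, "dz": 0, "rx": 0, "ry": 0, "rz": 0, "hand": 0.04},
  {"dx": 0.001, "dy": 0, "dz": 0, "rx": 0, "ry": 0, "rz": 0, "hand": 0.04},
])

```text
time_s: 27.4
ee_pos: [0.5387, -0.036, 0.051]
tcp_rot: [-3.142, -0.011, 0.008]
wrist_force: [-10.4, -0.1, 4.3]
grip_width: 0.0539
```

Emit:
play_rows([
  {"dx": 0.001, "dy": 0, "dz": 0, "rx": 0, "ry": 0, "rz": 0, "hand": 0.04},
  {"dx": 0.001, "dy": 0, "dz": 0, "rx": 0, "ry": 0, "rz": 0, "hand": 0.04},
])

```text
time_s: 27.57
ee_pos: [0.5397, -0.0361, 0.051]
tcp_rot: [-3.141, -0.011, 0.008]
wrist_force: [-10.2, 0.4, 4.0]
grip_width: 0.0537
```

Emit:
play_rows([
  {"dx": 0.0005, "dy": 0, "dz": 0, "rx": 0, "ry": 0, "rz": 0, "hand": 0.04},
  {"dx": 0.0005, "dy": 0, "dz": 0, "rx": 0, "ry": 0, "rz": 0, "hand": 0.04},
])

```text
time_s: 27.73
ee_pos: [0.5398, -0.0361, 0.051]
tcp_rot: [-3.142, -0.011, 0.009]
wrist_force: [-13.3, 0.1, 5.0]
grip_width: 0.0539
```

Emit:
play_rows([
  {"dx": 0.0005, "dy": 0, "dz": 0, "rx": 0, "ry": 0, "rz": 0, "hand": 0.04},
  {"dx": 0.0005, "dy": 0, "dz": 0, "rx": 0, "ry": 0, "rz": 0, "hand": 0.04},
])

```text
time_s: 27.9
ee_pos: [0.5398, -0.0361, 0.051]
tcp_rot: [-3.142, -0.011, 0.011]
wrist_force: [-16.0, -1.3, 7.5]
grip_width: 0.0534
```

```bash
python3 -c "
from h import *
i=viewer.camera_info('wrist');ft(2,'pics/w16.png')"
```

```text
t 27.95 [ 0.5398 -0.0361  0.051 ] F [-15.97   0.58  -7.54] T [ 0.0936 -2.5677 -0.2333] sd [0.0128 0.0036 0.0148] w 0.05331374896295457
```

View pics/w16.png

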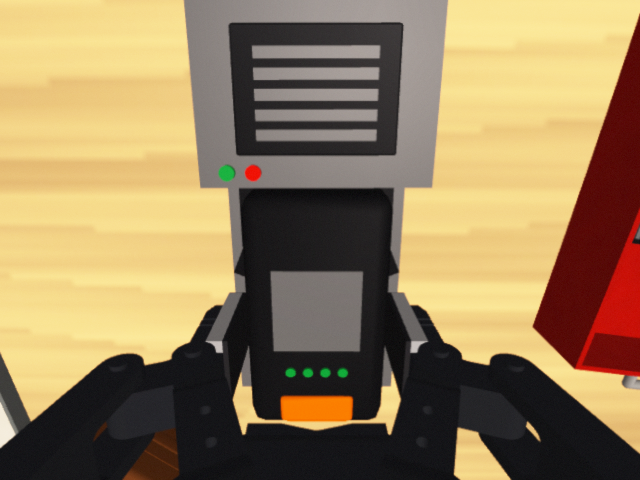

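Emit:
play_rows([
  {"dx": -0.0015, "dy": 0, "dz": -0.0005, "rx": 0, "ry": 0, "rz": 0, "hand": 0.04},
  {"dx": -0.0015, "dy": 0, "dz": -0.0005, "rx": 0, "ry": 0, "rz": 0, "hand": 0.04},
])

```text
time_s: 28.17
ee_pos: [0.5398, -0.036, 0.0511]
tcp_rot: [-3.141, -0.011, 0.004]
wrist_force: [-5.5, -1.0, -1.7]
grip_width: 0.0542
```

Emit:
play_rows([
  {"dx": 0, "dy": 0, "dz": 0, "rx": 0, "ry": 0, "rz": 0, "hand": 0.08},
  {"dx": 0, "dy": 0, "dz": 0, "rx": 0, "ry": 0, "rz": 0, "hand": 0.08},
  {"dx": 0, "dy": 0, "dz": 0, "rx": 0, "ry": 0, "rz": 0, "hand": 0.08},
  {"dx": 0, "dy": 0, "dz": 0, "rx": 0, "ry": 0, "rz": 0, "hand": 0.08},
])

```text
time_s: 28.5
ee_pos: [0.5415, -0.036, 0.0521]
tcp_rot: [3.141, 0.011, 0.002]
wrist_force: [-0.8, -0.0, 0.1]
grip_width: 0.08
```

```bash
python3 -c "
from h import *
ft(2,'pics/w17.png')"
```

```text
t 28.55 [ 0.5414 -0.0361  0.052 ] F [-0.54 -0.36 -0.39] T [-0.0016 -0.0363 -0.0381] sd [0.0352 0.004  0.0093] w 0.07992965905160324
```

View pics/w17.png

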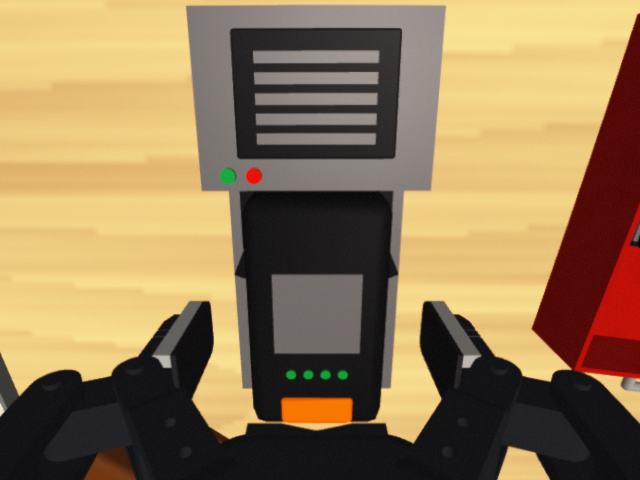

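Released; lift straight up and look from above.

Emit:
play_rows([
  {"dx": 0, "dy": 0, "dz": -0.015, "rx": 0, "ry": 0, "rz": 0, "hand": 0.08},
  {"dx": 0, "dy": 0, "dz": -0.045, "rx": 0, "ry": 0, "rz": 0, "hand": 0.08},
  {"dx": 0, "dy": 0, "dz": -0.085, "rx": 0, "ry": 0, "rz": 0, "hand": 0.08},
  {"dx": 0, "dy": 0, "dz": -0.125, "rx": 0, "ry": 0, "rz": 0, "hand": 0.08},
  {"dx": -0.02, "dy": 0, "dz": -0.16, "rx": 0, "ry": 0, "rz": 0, "hand": 0.08},
  {"dx": -0.04, "dy": 0, "dz": -0.18, "rx": 0, "ry": 0, "rz": 0, "hand": 0.08},
  {"dx": -0.06, "dy": 0, "dz": -0.18, "rx": 0, "ry": 0, "rz": 0, "hand": 0.08},
  {"dx": -0.06, "dy": 0, "dz": -0.18, "rx": 0, "ry": 0, "rz": 0, "hand": 0.08},
])

```text
time_s: 29.27
ee_pos: [0.4798, -0.0365, 0.2342]
tcp_rot: [3.141, 0.011, 0.007]
wrist_force: [0.2, 0.3, -0.3]
grip_width: 0.08
```

Emit:
play_rows([
  {"dx": -0.03, "dy": 0, "dz": 0, "rx": 0, "ry": 0, "rz": 0, "hand": 0.08},
  {"dx": -0.04, "dy": 0, "dz": 0, "rx": 0, "ry": 0, "rz": 0, "hand": 0.08},
  {"dx": -0.04, "dy": 0, "dz": 0, "rx": 0, "ry": 0, "rz": 0, "hand": 0.08},
  {"dx": -0.04, "dy": 0, "dz": 0, "rx": 0, "ry": 0, "rz": 0, "hand": 0.08},
])

```text
time_s: 29.6
ee_pos: [0.4412, -0.0367, 0.2316]
tcp_rot: [3.142, 0.01, 0.001]
wrist_force: [0.8, 0.5, 0.6]
grip_width: 0.08
```

```bash
python3 - <<'E'
from h import *
i=viewer.camera_info('wrist');im=viewer.read_camera('wrist');cv2.imwrite('pics/w18.png',im);np.save('w18.npy',i,allow_pickle=True)
s=viewer.read_camera('side');cv2.imwrite('pics/side18.png',s)
a=cv2.imread('pics/side0.png');cv2.imwrite('pics/side18c.png',np.vstack([cv2.resize(s[130:400,150:480],(660,540))]))
cv2.imwrite('pics/top18.png',viewer.read_camera('top'))
E
```

```text
(no output)
```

View pics/w18.png

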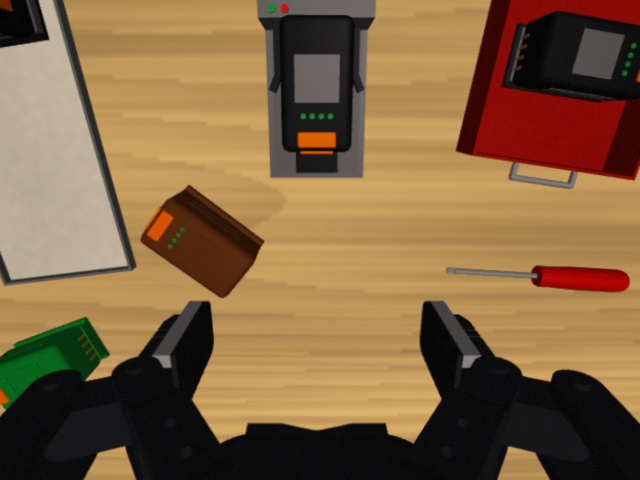

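View pics/side18c.png

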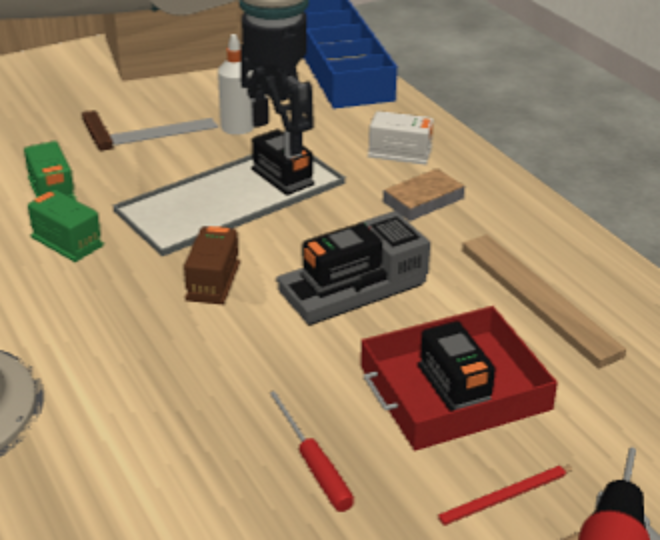

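View pics/top18.png

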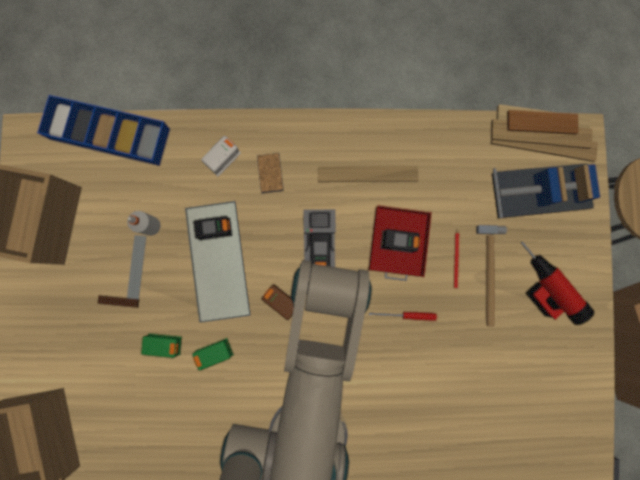

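```bash
python3 - <<'E'
from h import *
i=np.load('w18.npy',allow_pickle=True).item()
print(onz(i,[(317,78.5),(316.5,139)],.092).round(4)); print('gap deck edge',onz(i,[(270,177),(362,177)],.03).round(4))
print('housing front top',onz(i,[(264,17),(370,17)],.076).round(4))
E
```

```text
[[ 0.5444 -0.0357  0.092 ]
 [ 0.4998 -0.0357  0.092 ]]
gap deck edge [[ 0.4599  0.0092  0.03  ]
 [ 0.4605 -0.0802  0.03  ]]
housing front top [[ 0.5895  0.005   0.076 ]
 [ 0.5901 -0.0759  0.076 ]]
```

```bash
python3 -c "
from rig import ticket
print(ticket.sign_off())"
```

```text
the job is handed in; nothing more can be done
None
```

I put the loose pack in the red box, slid a sound pack home on the charger, and left the third pack standing in the tray. The job was handed in at about 30 s of the 72 s allowed.

- **Faulty pack (middle of the tray):** when I jogged it lengthwise, the moment about the jaw axis went from about +0.03 N m to −0.025 N m and back, each time the way the block should have moved. The step was about 0.06 N m, larger than the 0.04 N m given, with sensor noise of about 0.03 N m per reading. I set it down in contact with the box floor; it stands upright near the centre.
- **Sound pack (nearest the robot):** the same jogging shifted its moment by less than 0.01 N m. I slid it terminal end first through the guides without resistance. It pushed the shutter back at about 10 N and stopped against the housing at about 16 N, under the 30 N limit. Viewed from above, the pack's origin is within about 2 mm of the dock.
- **Shutter:** it is hidden behind the pack, so I infer it is fully back from the hard stop rather than from seeing it.
- **Third pack:** I did not shake it. It still stands in the tray, and I take it as sound because only one pack is faulty.

In the final pictures the other things on the bench appear where they started, and the gripper is clear of everything. No check failed.

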